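Load the recycling caddy for the collection point

TASK

Stand the empty metal and PET in the grey caddy for the trip to the collection point: the two crushed aluminium cans upright in the yellow inserts (either can in either one), the empty steel tin upright in the black insert, and, last of all, when these three are in, the PET bottle with the blue cap upright in the blue insert. Each must stand flat inside its insert; set things down rather than dropping them. Leave the full labelled tin and the green glass bottle where they are.

Things in the scene. Friction and masses are not known exactly. Their poses are not given: they have to be found in the camera images.
- can_red_center (a point): Empty aluminium drinks can, red, crushed down to a creased drum 54 mm across and 56 mm high, silver top with an opening; 18 g. Stands upright and loose on the thin cork mat; point at its centre, half-way up, z up.
- can_green_center (a point): Empty aluminium drinks can, green, crushed like the red one: 54 mm across, 56 mm high, silver top; 18 g. Stands upright and loose on the thin cork mat; point at its centre, half-way up, z up.
- tin_center (a point): Empty bare steel food tin with ribs, no label and no lid (open, hollow top): 58 mm across, 75 mm high; 40 g. Stands upright and loose on the thin cork mat; point at its centre, half-way up, z up.
- pet_center (a point): Empty clear PET bottle with a blue twist cap: 140 mm high, body 56 mm across up to 92 mm, then narrowing; the cap is 30 mm across and takes up the top 19 mm, so its middle is 60 mm above the point; 25 g. Stands upright and loose on the thin cork mat; point at its centre, half-way up, z up. Can be lifted by the cap from above.
- full_tin_center (a point): Look-alike, stays: full, unopened food tin with closed pale metal top and a paper label, white with a red band; 58 mm across, 75 mm high. Stands upright and loose on the thin cork mat; point at its centre, half-way up, z up.
- green_bottle_center (a point): Look-alike, stays: small green glass bottle with a brass-coloured cap; 130 mm high, body 54 mm across, neck 28 mm. Stands upright and loose on the thin cork mat; point at its centre, half-way up, z up.
- insert_yellow_a: Yellow insert (aluminium), one of two alike: fixed square tray, 92 mm outside, 86 mm inside, 8 mm high, inner floor 3 mm up. Origin: centre of its underside, z up, x and y along its sides. One of four in a 2 x 2 pattern, 110 mm apart, sides parallel, in any of the four places of the grey caddy.
- insert_yellow_b: Yellow insert (aluminium), the other of two alike, same sizes and axes as insert_yellow_a. The fixed grey caddy round the four is 250 mm square, walls 5 mm thick with tops 26 mm above this origin, inner faces 65 mm from the nearest insert centres; it may be left or right of the mat.
- insert_black: Black insert (steel): same sizes and axes as insert_yellow_a.
- insert_blue: Blue insert (PET): same sizes and axes as insert_yellow_a.
Things that resemble listed ones, but are neither listed nor needed, are in the scene too. Leave any purple look-alike of the part that bears can_red_center alone.

How it is judged:
By the outcome, as a careful person would: the job done as asked, in the order asked, and still so for the second after the job is handed in, with the robot touching nothing.
It also fails if it takes over 106 s, if anything falls off the work surface, if the arm or the gripper's body presses on something with over 40 N, if the wrist force passes 120 N, or if a joint passes its speed limit or range.

ROBOT

A 7-joint arm with a two-finger parallel gripper is mounted at the origin on the work surface. World frame = base frame: x ahead of the robot, y to its left, z up, the work surface at z = 0. Lengths are in mm, angles in rad, forces in N, time in s.
With the tool pointing down it reaches from about 400 to 875 mm from the base axis. Payload 4.4 kg.
Tool frame: the origin (TCP) lies at the centre of the arm's flange, where the gripper is bolted on; the fingertips stand robot.tip_extent ahead of it and the grasp point (between the pads) lies 155 mm ahead of it (robot.tip_extent is the distance from the TCP to the fingertips, in mm); x points along the fingers, y is the direction in which the jaws open and shut, and the axes are right-handed (so a half turn about x gives the same grasp; the last joint's range is limited). The gripper opens to 85 mm and grips with 20 to 120 N. Pads are 22 mm wide; open, the fingers measure 114 mm over their backs; the gripper's body (76 mm by 85 mm) begins 54 mm behind the grasp point. The pads swing forward as they close: fully open they stand 13 mm farther back than shut.
Start: joints at [1.192, 0.628, 0.038, 1.517, -0.027, 0.996, -0.02], TCP at [200.042, -618.465, 404.713] pointing down, gripper open.
Joint ranges: [-3.06, 3.06], [-0.37, 2.12], [-1.25, 1.32], [0.18, 2.47], [-1.1, 4.24], [0.23, 1.98], [-2.94, 2.94]. Speed limits (rad/s): [2.57, 2.57, 3.14, 3.14, 3.14, 3.14, 3.14].

INTERFACE

Orientations are given as a unit quaternion [x, y, z, w].
In Python, from bench import robot gives the robot as it stands.
- The arm moves only by the tool carry_out, never from a script. Its argument "increments" is a list of rows, each an object of numbers: "x", "y", "z": the shift along the tool's x, y, z in m; "rx", "ry", "rz": the turn, a rotation vector about the tool's x, y, z in rad; "grip": the closure, from -1 (fully open) to 1 (shut), so that 0 is half open. A call has 1 to 20 rows; each row shifts and turns the commanded pose from where the row before left it, along the tool's axes as they then stand; what a row does not reach is not made up. A row lasts 1/8 s, in which the tool goes at most 62.5 mm and 10.7 degrees, less where a joint would pass 70% of its speed; a pose out of reach is approached as far as the arm can. A call is refused whole if a number of a shift passes 0.0625 or a number of a turn 0.188, either way. A call with a gripper value outside its range is refused whole. The fingers move at their own pace and stop on an object; the grip force is fixed at half the most. Time passes only in rows, so rows that do not move let the fingers close. It gives the time, the measured TCP pose, the force and the opening at its end, in the units of the state.
- robot.read_state(): the state, without advancing time (a new reading comes with each control period).
- robot.read_camera(name): name is "scene" or "side" or "wrist"; returns a dict with "frame" (480x640x3 uint8, blue, green, red), "vertical_fov" (degrees; the focal length in pixels is half the picture's height over the tangent of half this angle, whatever the lens; pixels are square), "cx", "cy" (the principal point, pixels), "dist_coeffs" ([k1, k2, p1, p2, k3] as OpenCV has them; the pictures are not rectified), "position" and "rotation" of the camera in the world. Camera axes: x right, y down, z forward; pixel columns grow to the right and rows downward; lengths in mm; the calibration is good to about 2 mm. A picture is of the moment at which its call begins. There is no depth.
- robot.hand_in(): hands the job in, once; it reports no verdict.
The state is a dict: "t": time; "joint_pos": joint angles; "joint_velocities": joint speeds; "joint_efforts": joint torques, N m; "tcp_pos": TCP position; "tool_rot": TCP orientation; "force": force on the tool from outside, world axes, zero at the start; "ft_torque": the same for the moment, N m; "opening": finger opening in mm.
Only numpy, scipy, OpenCV 4.12 (cv2) and the standard library are available. Lean on these libraries where they do the work, as an engineer would, in place of code of your own. Each camera call takes 0.05 s, during which the arm holds its last target.

## Working session

There is one attempt and no reset: what is moved stays moved. The work goes in short steps, Python scripts to look and compute and a tool call to move; the robot and the scene stay as the last step left them, time stands still between calls to the robot, and variables do not carry over. Pictures are saved under pics/ and viewed, and the job is handed in when it is done.

Besides the shell and the picture viewer there is one more tool, called after "Call:" by a JSON object that holds its "method" and its "body". carry_out: Moves the arm, as the interface text tells. Its arguments: {"type":"object","properties":{"increments":{"type":"array"}},"required":["increments"]}

```bash
mkdir -p pics; ls; python3 - <<'E'
from bench import robot
import cv2
s=robot.read_state()
for k,v in s.items(): print(k,v)
print(robot.tip_extent)
for n in("scene","side","wrist"):
    c=robot.read_camera(n); cv2.imwrite(f"pics/{n}0.png",c["frame"])
    print(n,{k:v for k,v in c.items() if k!="frame"})
E
```

```text
pics
t 0.0
joint_pos [ 1.19220797  0.62934505  0.03842477  1.51838872 -0.02703708  0.99629721
 -0.01999026]
joint_velocities [-0.00013203 -0.00083017 -0.00127146 -0.00218706 -0.00110144  0.00013813
  0.00023023]
joint_efforts [ 1.48333261e-04 -5.63395429e+01  1.22603841e+00 -1.93441343e+01
  1.08319178e-02  1.05593348e-02  1.07066944e-05]
tcp_pos [ 199.96433838 -618.15818597  403.78252285]
tool_rot [-0.69837587 -0.11081     0.69857672 -0.10946623]
force [ 1.21597172 -0.15683777 -0.25117474]
ft_torque [-0.01664826  0.06587262 -0.0612538 ]
opening 85.4406701473097
173.4
scene {'vertical_fov': 56.27331872554885, 'cx': 322.4125246506565, 'cy': 247.64211575844115, 'dist_coeffs': array([0.02995494, 0.        , 0.        , 0.        , 0.        ]), 'position': array([1035.40649252, -315.72766712,  963.61378437]), 'rotation': array([ 0.8570194 ,  0.43822824, -0.12425818, -0.24090176])}
side {'vertical_fov': 46.42721931284847, 'cx': 313.8613010532988, 'cy': 242.4444372663844, 'dist_coeffs': array([-0.15258546,  0.        ,  0.        ,  0.        ,  0.        ]), 'position': array([462.7021755 , 865.1942201 , 937.43434832]), 'rotation': array([-0.073108  ,  0.92025722, -0.38356404,  0.02570035])}
wrist {'vertical_fov': 62.32581948348768, 'cx': 324.09810412331365, 'cy': 236.90658711101207, 'dist_coeffs': array([-0.08481839,  0.        ,  0.        ,  0.        ,  0.        ]), 'position': array([ 277.75321907, -592.44602664,  373.07893746]), 'rotation': array([ 0.79876431, -0.58018285, -0.09485596,  0.12792883])}
```

View pics/scene0.png

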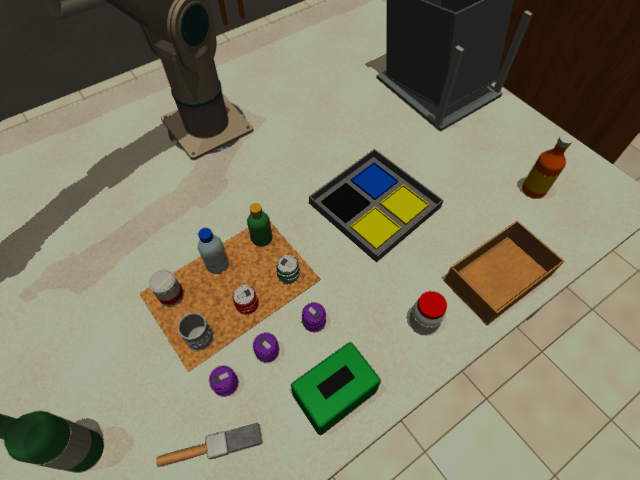

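View pics/side0.png

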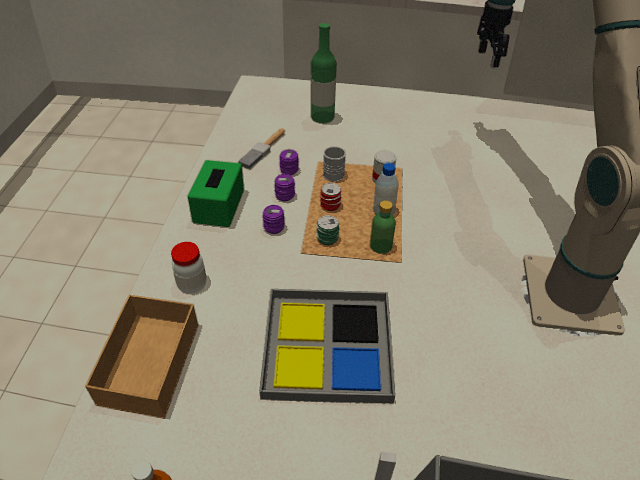

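View pics/wrist0.png

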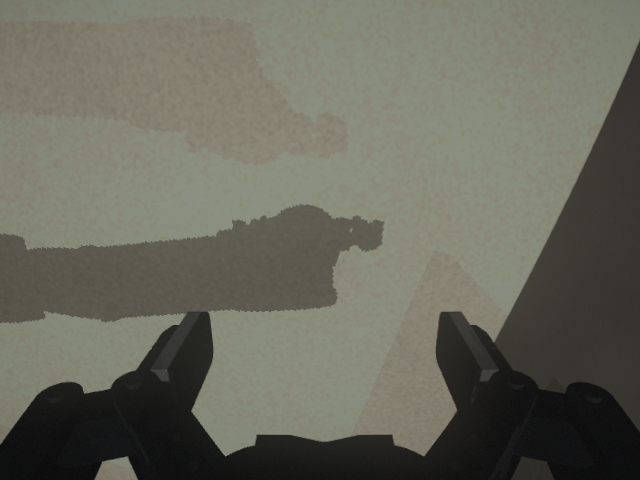

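Scene view candidates: red can (246,299), with the purple look-alikes at (224,380), (266,347) and (314,316). Green can (288,268). Open tin (195,330), with the full tin at (166,286). PET with blue cap (212,250), with the green bottle at (260,226). Next is a close crop to check these.

```bash
cat > h.py <<'E'
from bench import robot
import cv2, numpy as np
from scipy.spatial.transform import Rotation as R
def K(c):
    f=240/np.tan(np.radians(c["vertical_fov"]/2)); return np.array([[f,0,c["cx"]],[0,f,c["cy"]],[0,0,1.]])
def rays(c,p):
    u=cv2.undistortPoints(np.array(p,float).reshape(-1,1,2),K(c),c["dist_coeffs"]).reshape(-1,2)
    d=np.c_[u,np.ones(len(u))]@R.from_quat(c["rotation"]).as_matrix().T
    return d
def onplane(c,p,z):
    d=rays(c,p); o=c["position"]; return o+d*((z-o[2])/d[:,2])[:,None]
def proj(c,P):
    M=R.from_quat(c["rotation"]).as_matrix(); 
    rv=cv2.Rodrigues(M.T)[0]; t=-M.T@c["position"]
    return cv2.projectPoints(np.array(P,float).reshape(-1,1,3),rv,t,K(c),c["dist_coeffs"])[0].reshape(-1,2)
def tri(c1,p1,c2,p2):
    A=[];b=[]
    d1=rays(c1,[p1])[0];d2=rays(c2,[p2])[0]
    s=np.linalg.lstsq(np.c_[d1,-d2],c2["position"]-c1["position"],rcond=None)[0]
    a=c1["position"]+s[0]*d1; b=c2["position"]+s[1]*d2
    return (a+b)/2,np.linalg.norm(a-b)
E
python3 - <<'E'
import cv2
a=cv2.imread("pics/scene0.png")[190:390,130:340]; cv2.imwrite("pics/crop1.png",cv2.resize(a,None,fx=3,fy=3,interpolation=cv2.INTER_CUBIC)[:600])
a=cv2.imread("pics/side0.png")[135:265,265:415]; cv2.imwrite("pics/crop2.png",cv2.resize(a,None,fx=4,fy=4,interpolation=cv2.INTER_CUBIC))
a=cv2.imread("pics/side0.png")[280:410,250:410]; cv2.imwrite("pics/crop3.png",cv2.resize(a,None,fx=4,fy=4,interpolation=cv2.INTER_CUBIC))
E
```

```text
(no output)
```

View pics/crop1.png

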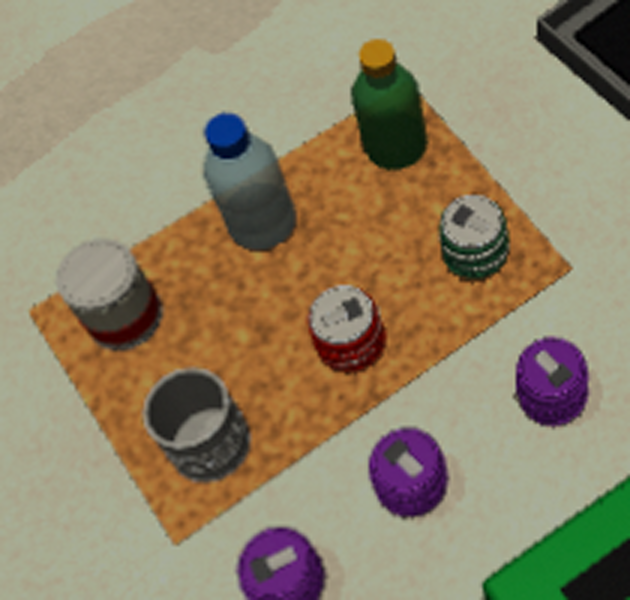

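View pics/crop2.png

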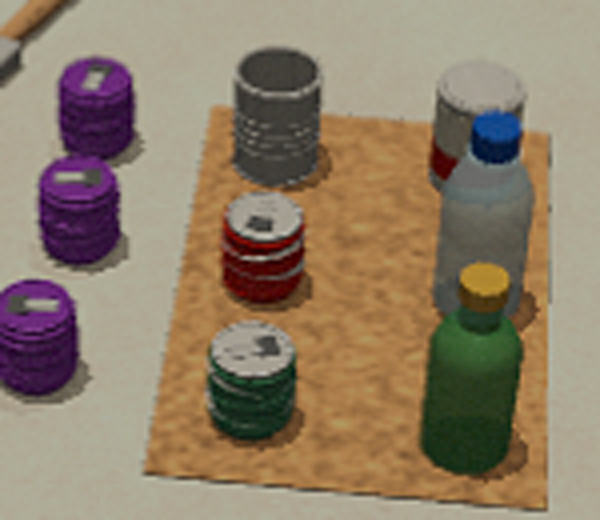

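View pics/crop3.png

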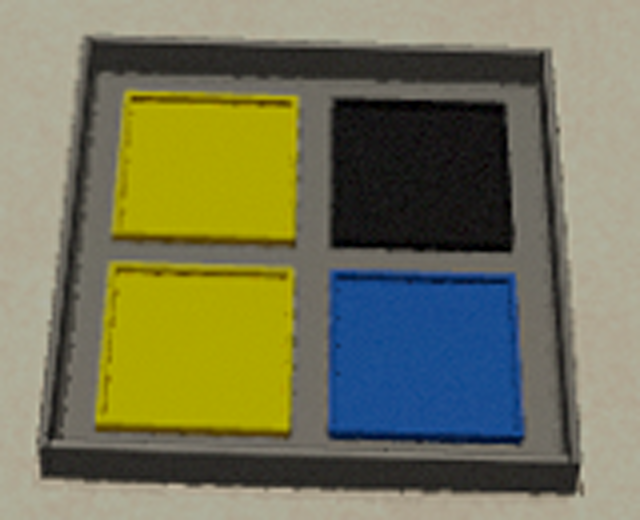

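```bash
cat > m.py <<'E'
from h import *
cs=robot.read_camera("scene"); cd=robot.read_camera("side")
S=dict(red=(344,314),green=(474,222),tin=(190,410),full=(98,272),pet=(226,128),gb=(377,53))
D=dict(red=(264,217),green=(252,349),tin=(278,70),full=(480,87),pet=(497,122),gb=(485,276))
Z=dict(red=58,green=58,tin=77,full=77,pet=142,gb=132)
for k in S:
    p=(np.array(S[k])+.5)/3-.5+[130,190]; q=(np.array(D[k])+.5)/4-.5+[265,135]
    P,e=tri(cs,p,cd,q); print(k,P.round(1),round(e,1),onplane(cs,[p],Z[k])[0][:2].round(1),onplane(cd,[q],Z[k])[0][:2].round(1))
for n,c in(("scene",cs),("side",cd)):
    h=cv2.cvtColor(c["frame"],cv2.COLOR_BGR2HSV)
    for nm,lo,hi in(("yellow",(25,150,80),(35,255,255)),("blue",(105,150,60),(125,255,255)),("black",(0,0,0),(180,255,32)),("cork",(8,110,80),(20,255,255))):
        m=cv2.inRange(h,lo,hi); 
        if nm=="black": m=cv2.morphologyEx(m,cv2.MORPH_OPEN,np.ones((3,3)))
        cc=cv2.findContours(m,cv2.RETR_EXTERNAL,cv2.CHAIN_APPROX_NONE)[0]
        for x in cc:
            if 600<cv2.contourArea(x)<4000:
                M=cv2.moments(x); u=(M["m10"]/M["m00"],M["m01"]/M["m00"])
                W=onplane(c,x.reshape(-1,2),6.)[:,:2].astype(np.float32)
                r=cv2.minAreaRect(W)
                print(n,nm,np.round(u,1),onplane(c,[u],6.)[0].round(1),np.round(r[0],1),np.round(r[1],1),round(r[2],1))
E
python3 m.py
```

```text
red [ 580.7 -204.9   56.8] 1.6 [ 582.1 -204.7] [ 579.9 -204.1]
green [571.7 -83.7  57.1] 2.1 [573.3 -83.6] [570.7 -83.5]
tin [ 590.1 -332.    76.5] 4.1 [ 592.5 -331.1] [ 588.4 -333.2]
full [ 456.2 -336.1   77.7] 0.3 [ 456. -336.] [ 456.1 -337.3]
pet [ 445.2 -208.8  144.5] 1.8 [ 444.5 -208.2] [ 444.5 -213. ]
gb [443.6 -81.3 133.4] 1.9 [443.6 -80.7] [442.8 -83.8]
scene yellow [375.4 226.7] [588. 173.   6.] [587.  173.9] [94.4 94.5] 7.2
scene yellow [404.2 203.1] [574.3 283.    6. ] [573.2 283.7] [94.1 93.2] 7.2
scene blue [374.1 179.8] [465.2 269.    6. ] [464.4 269.7] [92.5 92.6] 7.3
scene black [345.3 202.4] [480.3 157.6   6. ] [479.7 158.2] [95.5 95.9] 6.9
scene black [194.6  25. ] [-456.7  199.7    6. ] [-460.9  201.4] [ 94.9 249.8] 61.5
side yellow [298.9 366.6] [575.3 279.7   6. ] [575.5 277.9] [92.9 94.1] 7.1
side yellow [301.4 321.1] [589.1 169.9   6. ] [589.1 168.4] [93.1 94.3] 7.5
side blue [355.7 368.6] [465.7 266.9   6. ] [465.9 265.9] [91.6 96.2] 7.3
side black [355.  323.7] [478.6 158.7   6. ] [478.7 156.7] [90.2 95.6] 6.3
side black [604.1 180.5] [-173.  -443.1    6. ] [-173.6 -444.5] [231.6  75.8] 75.0
side black [494.1  29.9] [   57.  -1415.7     6. ] [   63.1 -1392. ] [633.3 128.6] 80.8
```

```bash
cat > g.py <<'E'
# usage: g.py x y z yawdeg : shifts in tool axes from MEASURED pose to grasp target (z= TCP z)
import sys
from h import *
s=robot.read_state(); M=R.from_quat(s["tool_rot"]).as_matrix(); p=s["tcp_pos"]
print("t",round(s["t"],2),"tcp",p.round(1),"x",M[:,0].round(4),"y",M[:,1].round(4),"z",M[:,2].round(4),"open",round(s["opening"],1),"F",s["force"].round(1),"j",s["joint_pos"].round(2))
if len(sys.argv)>3:
    x,y,z=map(float,sys.argv[1:4]); yaw=np.radians(float(sys.argv[4])) if len(sys.argv)>4 else np.arctan2(M[1,1],M[0,1])
    # target: x down, y at yaw
    yx=np.array([np.cos(yaw),np.sin(yaw),0]); T=np.c_[[0,0,-1.],yx,np.cross([0,0,-1.],yx)]
    rv=R.from_matrix(M.T@T).as_rotvec(); print("turn now",rv.round(4))
    print("shift in final tool axes (m)",((T.T@(np.array([x,y,z])-p))/1000).round(4),"in present",((M.T@(np.array([x,y,z])-p))/1000).round(4))
E
python3 g.py 574 -84 330 97.2;python3 g.py 574 -84 330 -82.8; python3 g.py 574 -84 330 7.2
```

```text
t 0.25 tcp [ 200.  -618.4  404.3] x [-2.e-04  7.e-04 -1.e+00] y [ 3.077e-01 -9.515e-01 -8.000e-04] z [-0.9515 -0.3077 -0.    ] open 85.4 F [-0.7 -0.6 -0.7] j [ 1.19  0.63  0.04  1.52 -0.03  1.   -0.02]
turn now [-2.9545e+00 -1.2000e-03  1.0000e-04]
shift in final tool axes (m) [0.0743 0.4833 0.438 ] in present [ 0.0746 -0.3933 -0.5203]
t 0.25 tcp [ 200.  -618.4  404.3] x [-2.e-04  7.e-04 -1.e+00] y [ 3.077e-01 -9.515e-01 -8.000e-04] z [-0.9515 -0.3077 -0.    ] open 85.4 F [-0.7 -0.6 -0.7] j [ 1.19  0.63  0.04  1.52 -0.03  1.   -0.02]
turn now [1.871e-01 1.000e-04 8.000e-04]
shift in final tool axes (m) [ 0.0743 -0.4833 -0.438 ] in present [ 0.0746 -0.3933 -0.5203]
t 0.25 tcp [ 200.  -618.4  404.3] x [-2.e-04  7.e-04 -1.e+00] y [ 3.077e-01 -9.515e-01 -8.000e-04] z [-0.9515 -0.3077 -0.    ] open 85.4 F [-0.7 -0.6 -0.7] j [ 1.19  0.63  0.04  1.52 -0.03  1.   -0.02]
turn now [-1.3837e+00 -5.0000e-04  6.0000e-04]
shift in final tool axes (m) [ 0.0743  0.438  -0.4833] in present [ 0.0746 -0.3933 -0.5203]
```

Call:
{"method": "carry_out", "body": {"increments": [{"rx": 0.0935,"y": -0.015,"z": -0.015},{"rx": 0.0935,"y": -0.028,"z": -0.022},{"y": -0.04,"z": -0.036},{"y": -0.04,"z": -0.036},{"y": -0.04,"z": -0.036},{"y": -0.04,"z": -0.036},{"y": -0.04,"z": -0.036},{"y": -0.04,"z": -0.036},{"y": -0.04,"z": -0.036,"x": 0.01},{"y": -0.04,"z": -0.036,"x": 0.015},{"y": -0.04,"z": -0.036,"x": 0.015},{"y": -0.04,"z": -0.036,"x": 0.015},{"y": -0.03,"z": -0.03,"x": 0.01},{"y": -0.01,"z": -0.01,"x": 0.01},{}]}}

```text
schema error: expected keys x, y, z, rx, ry, rz, grip
```

```bash
cat > w.py <<'E'
import sys
from h import *
c=robot.read_camera("wrist"); cv2.imwrite(f"pics/{sys.argv[1]}.png",c["frame"])
E
python3 g.py 572 -84 330 -82.8; python3 w.py w1
```

```text
t 0.25 tcp [ 200.  -618.4  404.3] x [-2.e-04  7.e-04 -1.e+00] y [ 3.077e-01 -9.515e-01 -8.000e-04] z [-0.9515 -0.3077 -0.    ] open 85.4 F [-0.7 -0.6 -0.7] j [ 1.19  0.63  0.04  1.52 -0.03  1.   -0.02]
turn now [1.871e-01 1.000e-04 8.000e-04]
shift in final tool axes (m) [ 0.0743 -0.4835 -0.4361] in present [ 0.0746 -0.3939 -0.5184]
```

View pics/w1.png

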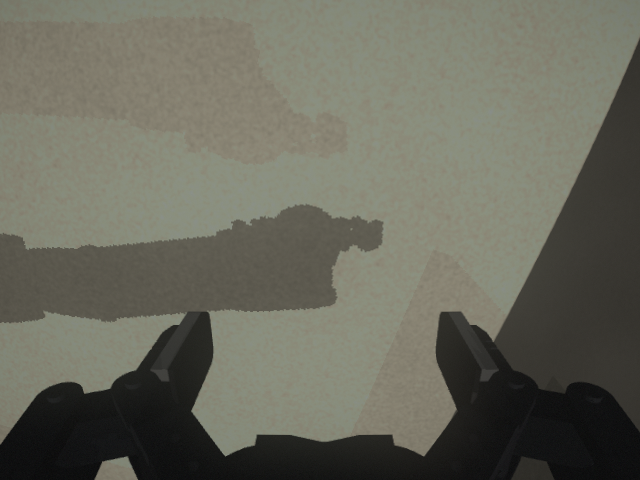

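All keys are required in every row.

Call:
{"method": "carry_out", "body": {"increments": [{"x": 0,"y": -0.015,"z": -0.015,"rx": 0.0935,"ry": 0,"rz": 0,"grip": -1},{"x": 0,"y": -0.028,"z": -0.022,"rx": 0.0935,"ry": 0,"rz": 0,"grip": -1},{"x": 0,"y": -0.04,"z": -0.036,"rx": 0,"ry": 0,"rz": 0,"grip": -1},{"x": 0,"y": -0.04,"z": -0.036,"rx": 0,"ry": 0,"rz": 0,"grip": -1},{"x": 0,"y": -0.04,"z": -0.036,"rx": 0,"ry": 0,"rz": 0,"grip": -1},{"x": 0,"y": -0.04,"z": -0.036,"rx": 0,"ry": 0,"rz": 0,"grip": -1},{"x": 0,"y": -0.04,"z": -0.036,"rx": 0,"ry": 0,"rz": 0,"grip": -1},{"x": 0,"y": -0.04,"z": -0.036,"rx": 0,"ry": 0,"rz": 0,"grip": -1},{"x": 0.01,"y": -0.04,"z": -0.036,"rx": 0,"ry": 0,"rz": 0,"grip": -1},{"x": 0.015,"y": -0.04,"z": -0.036,"rx": 0,"ry": 0,"rz": 0,"grip": -1},{"x": 0.015,"y": -0.04,"z": -0.036,"rx": 0,"ry": 0,"rz": 0,"grip": -1},{"x": 0.015,"y": -0.04,"z": -0.036,"rx": 0,"ry": 0,"rz": 0,"grip": -1},{"x": 0.01,"y": -0.03,"z": -0.03,"rx": 0,"ry": 0,"rz": 0,"grip": -1},{"x": 0.01,"y": -0.01,"z": -0.01,"rx": 0,"ry": 0,"rz": 0,"grip": -1},{"x": 0,"y": 0,"z": 0,"rx": 0,"ry": 0,"rz": 0,"grip": -1}]}}

```text
t: 2.17
tcp_pos: [566.5, -80.4, 328.8]
tool_rot: [-0.705, -0.045, 0.706, -0.045]
force: [-0.6, -0.2, 0.4]
opening: 85.2
```

```bash
python3 g.py 572 -84 330 -82.8; python3 w.py w2
```

```text
t 2.17 tcp [566.5 -80.4 328.8] x [-2.e-03 -1.e-04 -1.e+00] y [ 1.268e-01 -9.919e-01 -2.000e-04] z [-0.9919 -0.1268  0.002 ] open 85.2 F [-0.6 -0.2  0.4] j [ 0.05  0.61  0.06  1.82 -0.05  0.72 -1.3 ]
turn now [0.0014 0.002  0.0002]
shift in final tool axes (m) [-0.0012  0.0043 -0.005 ] in present [-0.0012  0.0043 -0.005 ]
```

View pics/w2.png

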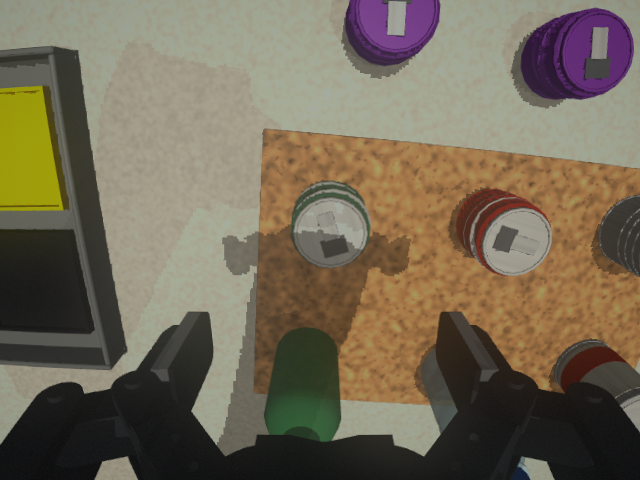

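```bash
python3 - <<'E'
from h import *
c=robot.read_camera("wrist")
print(onplane(c,[(330,231),(515,241)],58).round(1))
E
```

```text
[[ 572.   -84.1   58. ]
 [ 580.5 -205.1   58. ]]
```

Call:
{"method": "carry_out", "body": {"increments": [{"x": 0.02,"y": 0.0043,"z": -0.005,"rx": 0,"ry": 0,"rz": 0,"grip": -1},{"x": 0.035,"y": 0,"z": 0,"rx": 0,"ry": 0,"rz": 0,"grip": -1},{"x": 0.035,"y": 0,"z": 0,"rx": 0,"ry": 0,"rz": 0,"grip": -1},{"x": 0.028,"y": 0,"z": 0,"rx": 0,"ry": 0,"rz": 0,"grip": -1},{"x": 0.015,"y": 0,"z": 0,"rx": 0,"ry": 0,"rz": 0,"grip": -1},{"x": 0.005,"y": 0,"z": 0,"rx": 0,"ry": 0,"rz": 0,"grip": -1},{"x": 0,"y": 0,"z": 0,"rx": 0,"ry": 0,"rz": 0,"grip": -1},{"x": 0,"y": 0,"z": 0,"rx": 0,"ry": 0,"rz": 0,"grip": 1},{"x": 0,"y": 0,"z": 0,"rx": 0,"ry": 0,"rz": 0,"grip": 1},{"x": 0,"y": 0,"z": 0,"rx": 0,"ry": 0,"rz": 0,"grip": 1},{"x": 0,"y": 0,"z": 0,"rx": 0,"ry": 0,"rz": 0,"grip": 1},{"x": 0,"y": 0,"z": 0,"rx": 0,"ry": 0,"rz": 0,"grip": 1}]}}

```text
t: 3.78
tcp_pos: [572.8, -84.4, 192.9]
tool_rot: [0.706, 0.044, -0.705, 0.045]
force: [-0.8, -0.3, 5.4]
opening: 53.0
```

```bash
python3 g.py 574.5 281.5 330 -82.8; python3 w.py w3
```

```text
t 3.77 tcp [572.8 -84.4 192.9] x [ 2.1e-03 -3.0e-04 -1.0e+00] y [ 1.255e-01 -9.921e-01  5.000e-04] z [-0.9921 -0.1255 -0.0021] open 53.0 F [-0.8 -0.3  5.4] j [ 0.07  0.83  0.04  1.86 -0.07  0.45 -1.29]
turn now [ 0.0002 -0.0021 -0.0005]
shift in final tool axes (m) [-0.1371 -0.3628 -0.0476] in present [-0.1372 -0.3628 -0.0479]
```

View pics/w3.png

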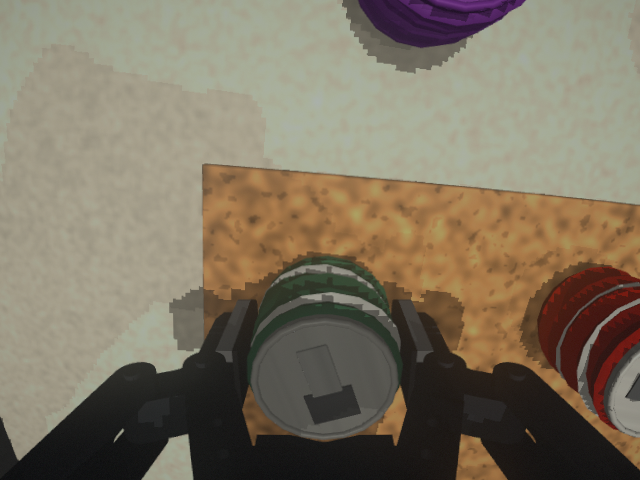

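Call:
{"method": "carry_out", "body": {"increments": [{"x": -0.02,"y": 0,"z": 0,"rx": 0,"ry": 0,"rz": 0,"grip": 1},{"x": -0.04,"y": 0,"z": 0,"rx": 0,"ry": 0,"rz": 0,"grip": 1},{"x": -0.04,"y": -0.015,"z": -0.0016,"rx": 0,"ry": 0,"rz": 0,"grip": 1},{"x": -0.02,"y": -0.03,"z": -0.005,"rx": 0,"ry": 0,"rz": 0,"grip": 1},{"x": 0,"y": -0.04,"z": -0.005,"rx": 0,"ry": 0,"rz": 0,"grip": 1},{"x": 0,"y": -0.04,"z": -0.005,"rx": 0,"ry": 0,"rz": 0,"grip": 1},{"x": 0,"y": -0.04,"z": -0.005,"rx": 0,"ry": 0,"rz": 0,"grip": 1},{"x": 0,"y": -0.04,"z": -0.005,"rx": 0,"ry": 0,"rz": 0,"grip": 1},{"x": 0,"y": -0.04,"z": -0.005,"rx": 0,"ry": 0,"rz": 0,"grip": 1},{"x": 0,"y": -0.04,"z": -0.005,"rx": 0,"ry": 0,"rz": 0,"grip": 1},{"x": 0,"y": -0.04,"z": -0.005,"rx": 0,"ry": 0,"rz": 0,"grip": 1},{"x": 0,"y": -0.025,"z": -0.004,"rx": 0,"ry": 0,"rz": 0,"grip": 1},{"x": 0,"y": -0.013,"z": -0.002,"rx": 0,"ry": 0,"rz": 0,"grip": 1},{"x": 0,"y": 0,"z": 0,"rx": 0,"ry": 0,"rz": 0,"grip": 1},{"x": 0,"y": 0,"z": 0,"rx": 0,"ry": 0,"rz": 0,"grip": 1}]}}

```text
t: 5.7
tcp_pos: [574.3, 279.7, 311.7]
tool_rot: [-0.706, -0.043, 0.706, -0.044]
force: [0.4, 0.1, -1.1]
opening: 52.9
```

```bash
python3 g.py 574.5 281.5 199 -82.8; python3 w.py w4
```

```text
t 5.7 tcp [574.3 279.7 311.7] x [-1.0e-04 -1.7e-03 -1.0e+00] y [ 0.1231 -0.9924  0.0016] z [-9.924e-01 -1.231e-01  3.000e-04] open 52.9 F [ 0.4  0.1 -1.1] j [-0.57  0.72  0.11  1.64 -0.1   0.79 -1.85]
turn now [-0.0022  0.0003 -0.0016]
shift in final tool axes (m) [ 0.1127 -0.0018 -0.0004] in present [ 0.1127 -0.002  -0.0004]
```

View pics/w4.png

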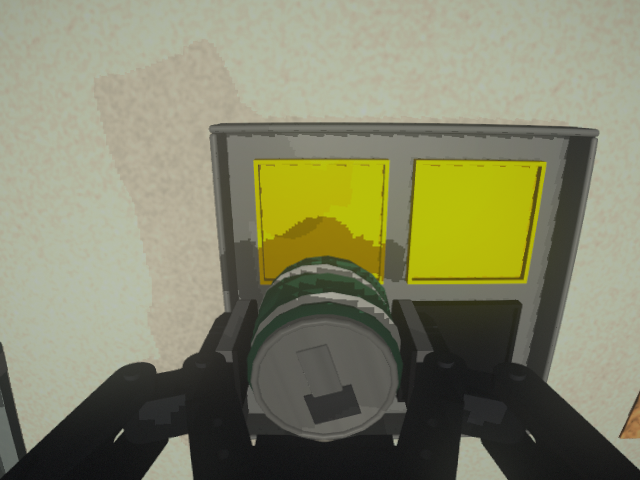

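```bash
python3 - <<'E'
from h import *
c=robot.read_camera("wrist")
q=[(414,160),(546,161),(531,284),(407,283),(254,160),(389,160)]
for z in (8,11,14):
    P=onplane(c,q,z); print(z,P[:4,:2].mean(0).round(1),[round(float(np.linalg.norm(P[i]-P[(i+1)%4])),1) for i in range(4)],P[4:,:2].mean(0).round(1), P[:,:2].round(0).tolist())
E
```

```text
8 [588.3 171. ] [94.2, 94.7, 97.6, 92.4] [620.4 287.8] [[628.0, 225.0], [641.0, 131.0], [547.0, 115.0], [537.0, 212.0], [615.0, 334.0], [626.0, 242.0]]
11 [589.1 172.3] [93.1, 93.7, 96.5, 91.3] [620.8 287.8] [[629.0, 226.0], [641.0, 133.0], [549.0, 117.0], [538.0, 213.0], [615.0, 333.0], [626.0, 242.0]]
14 [589.8 173.6] [92.1, 92.6, 95.4, 90.3] [621.2 287.9] [[629.0, 226.0], [641.0, 135.0], [550.0, 119.0], [540.0, 214.0], [616.0, 333.0], [627.0, 243.0]]
```

Call:
{"method": "carry_out", "body": {"increments": [{"x": 0.02,"y": -0.001,"z": 0,"rx": -0.002,"ry": 0,"rz": 0,"grip": 1},{"x": 0.03,"y": -0.001,"z": 0,"rx": 0,"ry": 0,"rz": 0,"grip": 1},{"x": 0.03,"y": 0,"z": 0,"rx": 0,"ry": 0,"rz": 0,"grip": 1},{"x": 0.018,"y": 0,"z": 0,"rx": 0,"ry": 0,"rz": 0,"grip": 1},{"x": 0.008,"y": 0,"z": 0,"rx": 0,"ry": 0,"rz": 0,"grip": 1},{"x": 0.003,"y": 0,"z": 0,"rx": 0,"ry": 0,"rz": 0,"grip": 1},{"x": 0,"y": 0,"z": 0,"rx": 0,"ry": 0,"rz": 0,"grip": 1},{"x": 0,"y": 0,"z": 0,"rx": 0,"ry": 0,"rz": 0,"grip": 1}]}}

```text
t: 6.8
tcp_pos: [574.0, 283.9, 203.6]
tool_rot: [0.706, 0.045, -0.705, 0.045]
force: [0.5, 0.6, 1.0]
opening: 52.9
```

```bash
python3 g.py 574.5 281.5 197 -82.8
```

```text
t 6.8 tcp [574.  283.9 203.6] x [ 1.4e-03  7.0e-04 -1.0e+00] y [ 1.275e-01 -9.918e-01 -5.000e-04] z [-0.9918 -0.1275 -0.0014] open 52.9 F [0.5 0.6 1. ] j [-0.56  0.87  0.09  1.68 -0.12  0.59 -1.84]
turn now [ 0.0022 -0.0014  0.0005]
shift in final tool axes (m) [ 0.0066  0.0024 -0.0002] in present [ 0.0066  0.0024 -0.0002]
```

Call:
{"method": "carry_out", "body": {"increments": [{"x": 0.002,"y": 0.001,"z": 0,"rx": 0,"ry": 0,"rz": 0,"grip": 1},{"x": 0.002,"y": 0.001,"z": 0,"rx": 0,"ry": 0,"rz": 0,"grip": 1},{"x": 0,"y": 0,"z": 0,"rx": 0,"ry": 0,"rz": 0,"grip": 1}]}}

```text
t: 7.18
tcp_pos: [573.9, 281.5, 198.5]
tool_rot: [-0.706, -0.045, 0.706, -0.045]
force: [-0.3, 0.2, 0.2]
opening: 52.7
```

Call:
{"method": "carry_out", "body": {"increments": [{"x": 0.002,"y": 0,"z": 0,"rx": 0,"ry": 0,"rz": 0,"grip": 1},{"x": 0,"y": 0,"z": 0,"rx": 0,"ry": 0,"rz": 0,"grip": 1}]}}

```text
t: 7.42
tcp_pos: [574.0, 281.7, 197.0]
tool_rot: [0.706, 0.045, -0.706, 0.045]
force: [-0.4, -0.6, 2.8]
opening: 53.0
```

Call:
{"method": "carry_out", "body": {"increments": [{"x": 0.001,"y": 0,"z": 0,"rx": 0,"ry": 0,"rz": 0,"grip": 1},{"x": 0,"y": 0,"z": 0,"rx": 0,"ry": 0,"rz": 0,"grip": 1}]}}

```text
t: 7.68
tcp_pos: [574.0, 281.7, 196.9]
tool_rot: [0.706, 0.045, -0.706, 0.045]
force: [-2.3, -0.7, 9.2]
opening: 52.7
```

Call:
{"method": "carry_out", "body": {"increments": [{"x": -0.001,"y": 0,"z": 0,"rx": 0,"ry": 0,"rz": 0,"grip": 1},{"x": 0,"y": 0,"z": 0,"rx": 0,"ry": 0,"rz": 0,"grip": -0.45},{"x": 0,"y": 0,"z": 0,"rx": 0,"ry": 0,"rz": 0,"grip": -0.7},{"x": 0,"y": 0,"z": 0,"rx": 0,"ry": 0,"rz": 0,"grip": -0.8},{"x": 0,"y": 0,"z": 0,"rx": 0,"ry": 0,"rz": 0,"grip": -0.8},{"x": -0.01,"y": 0,"z": 0,"rx": 0,"ry": 0,"rz": 0,"grip": -0.8},{"x": -0.03,"y": 0,"z": 0,"rx": 0,"ry": 0,"rz": 0,"grip": -0.8},{"x": -0.04,"y": 0,"z": 0,"rx": 0,"ry": 0,"rz": 0,"grip": -1},{"x": -0.04,"y": 0,"z": 0,"rx": 0,"ry": 0,"rz": 0,"grip": -1},{"x": 0,"y": 0,"z": 0,"rx": 0,"ry": 0,"rz": 0,"grip": -1}]}}

```text
t: 8.93
tcp_pos: [575.3, 282.2, 321.2]
tool_rot: [0.708, 0.046, -0.703, 0.044]
force: [0.5, 0.8, -0.4]
opening: 85.7
```

```bash
python3 g.py 580.5 -205 315 -82.8; python3 w.py w5
```

```text
t 8.93 tcp [575.3 282.2 321.2] x [ 0.0072  0.0037 -1.    ] y [ 0.1272 -0.9919 -0.0028] z [-0.9918 -0.1272 -0.0077] open 85.7 F [ 0.5  0.8 -0.4] j [-0.57  0.71  0.11  1.63 -0.1   0.8  -1.85]
turn now [ 0.0019 -0.0077  0.0028]
shift in final tool axes (m) [0.0062 0.484  0.0559] in present [0.0044 0.4839 0.0568]
```

View pics/w5.png

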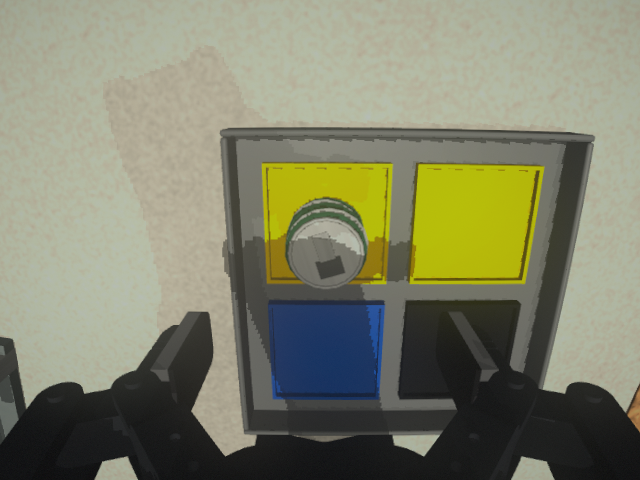

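Call:
{"method": "carry_out", "body": {"increments": [{"x": 0,"y": 0.025,"z": 0.003,"rx": 0,"ry": 0,"rz": 0,"grip": -1},{"x": 0,"y": 0.04,"z": 0.005,"rx": 0,"ry": 0,"rz": 0,"grip": -1},{"x": 0,"y": 0.04,"z": 0.005,"rx": 0,"ry": 0,"rz": 0,"grip": -1},{"x": 0,"y": 0.04,"z": 0.005,"rx": 0,"ry": 0,"rz": 0,"grip": -1},{"x": 0,"y": 0.04,"z": 0.005,"rx": 0,"ry": 0,"rz": 0,"grip": -1},{"x": 0,"y": 0.04,"z": 0.005,"rx": 0,"ry": 0,"rz": 0,"grip": -1},{"x": 0,"y": 0.04,"z": 0.005,"rx": 0,"ry": 0,"rz": 0,"grip": -1},{"x": 0,"y": 0.04,"z": 0.005,"rx": 0,"ry": 0,"rz": 0,"grip": -1},{"x": 0,"y": 0.04,"z": 0.005,"rx": 0,"ry": 0,"rz": 0,"grip": -1},{"x": 0,"y": 0.04,"z": 0.005,"rx": 0,"ry": 0,"rz": 0,"grip": -1},{"x": 0,"y": 0.04,"z": 0.004,"rx": 0,"ry": 0,"rz": 0,"grip": -1},{"x": 0.02,"y": 0.034,"z": 0.004,"rx": 0,"ry": 0,"rz": 0,"grip": -1},{"x": 0.02,"y": 0.025,"z": 0.0,"rx": 0,"ry": 0,"rz": 0,"grip": -1},{"x": 0,"y": 0,"z": 0,"rx": 0,"ry": 0,"rz": 0,"grip": -1},{"x": 0,"y": 0,"z": 0,"rx": 0,"ry": 0,"rz": 0,"grip": -1}]}}

```text
t: 10.85
tcp_pos: [579.3, -205.1, 276.4]
tool_rot: [-0.705, -0.046, 0.706, -0.045]
force: [-0.6, 0.6, -0.5]
opening: 85.5
```

```bash
python3 g.py 580.5 -205 193 -82.8; python3 w.py w6
```

```text
t 10.85 tcp [ 579.3 -205.1  276.4] x [-0.0014  0.0012 -1.    ] y [ 0.1273 -0.9919 -0.0013] z [-0.9919 -0.1273  0.0013] open 85.5 F [-0.6  0.6 -0.5] j [ 0.27  0.74  0.05  1.73 -0.05  0.68 -1.1 ]
turn now [0.002  0.0013 0.0013]
shift in final tool axes (m) [ 0.0834  0.0001 -0.0012] in present [ 0.0834  0.0002 -0.0013]
```

View pics/w6.png

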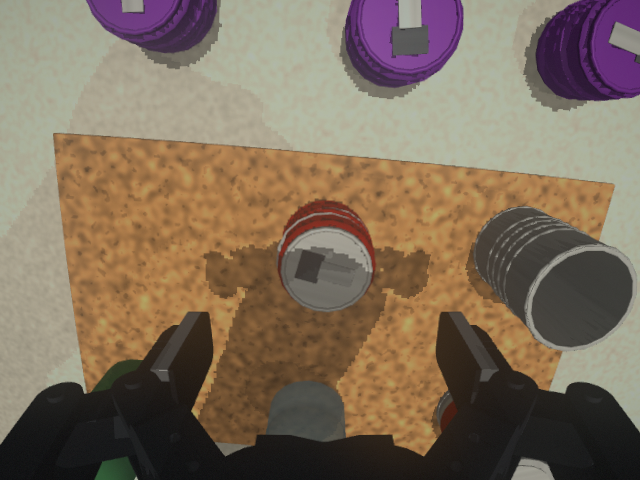

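```bash
python3 - <<'E'
from h import *
c=robot.read_camera("wrist")
print(onplane(c,[(327,268)],58).round(1),onplane(c,[(579.5,297)],77).round(1))
E
```

```text
[[ 582.5 -204.5   58. ]] [[ 590.7 -328.8   77. ]]
```

Call:
{"method": "carry_out", "body": {"increments": [{"x": 0.015,"y": 0,"z": -0.001,"rx": 0,"ry": 0,"rz": 0,"grip": -1},{"x": 0.03,"y": 0,"z": 0,"rx": 0,"ry": 0,"rz": 0,"grip": -1},{"x": 0.025,"y": 0,"z": 0,"rx": 0,"ry": 0,"rz": 0,"grip": -1},{"x": 0.01,"y": 0,"z": 0,"rx": 0,"ry": 0,"rz": 0,"grip": -1},{"x": 0.003,"y": 0,"z": 0,"rx": 0,"ry": 0,"rz": 0,"grip": -1},{"x": 0,"y": 0,"z": 0,"rx": 0,"ry": 0,"rz": 0,"grip": -1},{"x": 0,"y": 0,"z": 0,"rx": 0,"ry": 0,"rz": 0,"grip": 1},{"x": 0,"y": 0,"z": 0,"rx": 0,"ry": 0,"rz": 0,"grip": 1},{"x": 0,"y": 0,"z": 0,"rx": 0,"ry": 0,"rz": 0,"grip": 1},{"x": 0,"y": 0,"z": 0,"rx": 0,"ry": 0,"rz": 0,"grip": 1},{"x": 0,"y": 0,"z": 0,"rx": 0,"ry": 0,"rz": 0,"grip": 1}]}}

```text
t: 12.32
tcp_pos: [581.5, -205.6, 194.8]
tool_rot: [0.706, 0.045, -0.705, 0.045]
force: [-0.6, -0.2, 5.7]
opening: 52.8
```

```bash
python3 g.py 588.5 171.5 300 -82.8
```

```text
t 12.32 tcp [ 581.5 -205.6  194.8] x [ 1.8e-03 -5.0e-04 -1.0e+00] y [ 1.273e-01 -9.919e-01  8.000e-04] z [-0.9919 -0.1273 -0.0018] open 52.8 F [-0.6 -0.2  5.7] j [ 0.27  0.86  0.04  1.76 -0.06  0.53 -1.1 ]
turn now [ 0.002  -0.0018 -0.0008]
shift in final tool axes (m) [-0.1052 -0.3732 -0.0542] in present [-0.1054 -0.373  -0.0551]
```

Call:
{"method": "carry_out", "body": {"increments": [{"x": -0.02,"y": 0,"z": 0,"rx": 0,"ry": 0,"rz": 0,"grip": 1},{"x": -0.04,"y": 0,"z": 0,"rx": 0,"ry": 0,"rz": 0,"grip": 1},{"x": -0.035,"y": -0.015,"z": -0.002,"rx": 0,"ry": 0,"rz": 0,"grip": 1},{"x": -0.012,"y": -0.03,"z": -0.005,"rx": 0,"ry": 0,"rz": 0,"grip": 1},{"x": 0,"y": -0.04,"z": -0.006,"rx": 0,"ry": 0,"rz": 0,"grip": 1},{"x": 0,"y": -0.04,"z": -0.006,"rx": 0,"ry": 0,"rz": 0,"grip": 1},{"x": 0,"y": -0.04,"z": -0.006,"rx": 0,"ry": 0,"rz": 0,"grip": 1},{"x": 0,"y": -0.04,"z": -0.006,"rx": 0,"ry": 0,"rz": 0,"grip": 1},{"x": 0,"y": -0.04,"z": -0.006,"rx": 0,"ry": 0,"rz": 0,"grip": 1},{"x": 0,"y": -0.04,"z": -0.006,"rx": 0,"ry": 0,"rz": 0,"grip": 1},{"x": 0,"y": -0.04,"z": -0.006,"rx": 0,"ry": 0,"rz": 0,"grip": 1},{"x": 0,"y": -0.03,"z": -0.004,"rx": 0,"ry": 0,"rz": 0,"grip": 1},{"x": 0,"y": -0.018,"z": -0.001,"rx": 0,"ry": 0,"rz": 0,"grip": 1},{"x": 0,"y": 0,"z": 0,"rx": 0,"ry": 0,"rz": 0,"grip": 1},{"x": 0,"y": 0,"z": 0,"rx": 0,"ry": 0,"rz": 0,"grip": 1}]}}

```text
t: 14.2
tcp_pos: [587.2, 169.6, 301.0]
tool_rot: [0.706, 0.044, -0.706, 0.045]
force: [-0.8, -1.0, -0.7]
opening: 53.0
```

```bash
python3 g.py 588.5 171.5 202 -82.8; python3 w.py w7
```

```text
t 14.2 tcp [587.2 169.6 301. ] x [ 2.0e-04 -1.4e-03 -1.0e+00] y [ 0.1255 -0.9921  0.0014] z [-0.9921 -0.1255 -0.    ] open 53.0 F [-0.8 -1.  -0.7] j [-0.39  0.7   0.11  1.73 -0.1   0.72 -1.68]
turn now [ 0.0001 -0.     -0.0014]
shift in final tool axes (m) [ 0.099  -0.0017 -0.0015] in present [ 0.099  -0.0019 -0.0015]
```

View pics/w7.png

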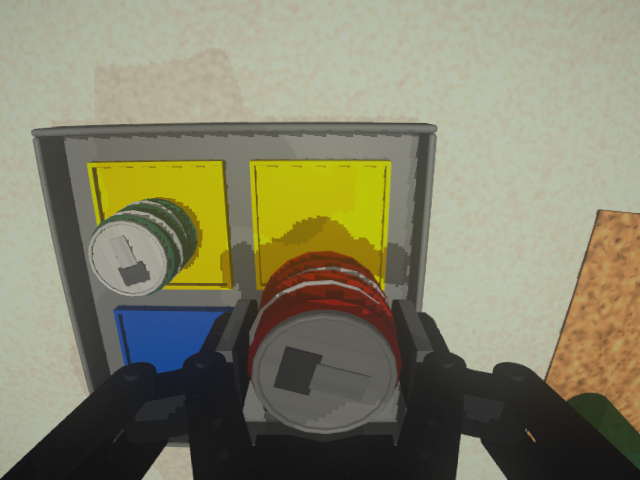

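Call:
{"method": "carry_out", "body": {"increments": [{"x": 0.02,"y": -0.001,"z": -0.001,"rx": 0,"ry": 0,"rz": 0,"grip": 1},{"x": 0.03,"y": 0,"z": 0,"rx": 0,"ry": 0,"rz": 0,"grip": 1},{"x": 0.03,"y": 0,"z": 0,"rx": 0,"ry": 0,"rz": 0,"grip": 1},{"x": 0.013,"y": 0,"z": 0,"rx": 0,"ry": 0,"rz": 0,"grip": 1},{"x": 0.005,"y": 0,"z": 0,"rx": 0,"ry": 0,"rz": 0,"grip": 1},{"x": 0,"y": 0,"z": 0,"rx": 0,"ry": 0,"rz": 0,"grip": 1},{"x": 0,"y": 0,"z": 0,"rx": 0,"ry": 0,"rz": 0,"grip": 1}]}}

```text
t: 15.12
tcp_pos: [588.4, 172.6, 203.8]
tool_rot: [0.706, 0.045, -0.705, 0.045]
force: [-0.6, 0.8, -0.3]
opening: 52.5
```

Call:
{"method": "carry_out", "body": {"increments": [{"x": 0.002,"y": 0,"z": 0,"rx": 0,"ry": 0,"rz": 0,"grip": 1},{"x": 0.002,"y": 0,"z": 0,"rx": 0,"ry": 0,"rz": 0,"grip": 1},{"x": 0.001,"y": 0,"z": 0,"rx": 0,"ry": 0,"rz": 0,"grip": 1},{"x": 0,"y": 0,"z": 0,"rx": 0,"ry": 0,"rz": 0,"grip": 1}]}}

```text
t: 15.62
tcp_pos: [588.0, 172.7, 198.8]
tool_rot: [0.706, 0.045, -0.706, 0.045]
force: [-1.1, -1.2, 7.9]
opening: 52.6
```

Contact. Ease up, release, lift.

Call:
{"method": "carry_out", "body": {"increments": [{"x": -0.001,"y": 0,"z": 0,"rx": 0,"ry": 0,"rz": 0,"grip": 1},{"x": 0,"y": 0,"z": 0,"rx": 0,"ry": 0,"rz": 0,"grip": -0.45},{"x": 0,"y": 0,"z": 0,"rx": 0,"ry": 0,"rz": 0,"grip": -0.7},{"x": 0,"y": 0,"z": 0,"rx": 0,"ry": 0,"rz": 0,"grip": -0.8},{"x": 0,"y": 0,"z": 0,"rx": 0,"ry": 0,"rz": 0,"grip": -0.8},{"x": -0.01,"y": 0,"z": 0,"rx": 0,"ry": 0,"rz": 0,"grip": -0.8},{"x": -0.03,"y": 0,"z": 0,"rx": 0,"ry": 0,"rz": 0,"grip": -0.8},{"x": -0.04,"y": 0,"z": 0,"rx": 0,"ry": 0,"rz": 0,"grip": -1},{"x": -0.04,"y": 0,"z": 0,"rx": 0,"ry": 0,"rz": 0,"grip": -1},{"x": 0,"y": 0,"z": 0,"rx": 0,"ry": 0,"rz": 0,"grip": -1}]}}

```text
t: 16.88
tcp_pos: [589.3, 172.8, 322.9]
tool_rot: [0.708, 0.046, -0.703, 0.044]
force: [-0.2, 0.9, -0.5]
opening: 85.4
```

```bash
python3 g.py 590 -330 310 -82.8; python3 w.py w8
```

```text
t 16.88 tcp [589.3 172.8 322.9] x [ 0.0075  0.0024 -1.    ] y [ 0.1273 -0.9919 -0.0014] z [-0.9918 -0.1273 -0.0077] open 85.4 F [-0.2  0.9 -0.5] j [-0.4   0.67  0.11  1.71 -0.1   0.76 -1.68]
turn now [ 0.002  -0.0077  0.0014]
shift in final tool axes (m) [0.0129 0.499  0.0623] in present [0.0117 0.4988 0.0634]
```

View pics/w8.png

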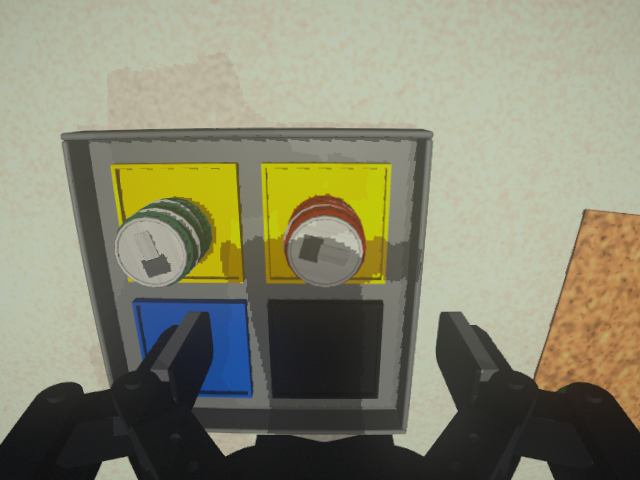

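Both cans stand in the yellow inserts. Now the tin.

Call:
{"method": "carry_out", "body": {"increments": [{"x": 0,"y": 0.025,"z": 0.003,"rx": 0,"ry": 0,"rz": 0,"grip": -1},{"x": 0,"y": 0.04,"z": 0.005,"rx": 0,"ry": 0,"rz": 0,"grip": -1},{"x": 0,"y": 0.04,"z": 0.005,"rx": 0,"ry": 0,"rz": 0,"grip": -1},{"x": 0,"y": 0.04,"z": 0.005,"rx": 0,"ry": 0,"rz": 0,"grip": -1},{"x": 0,"y": 0.04,"z": 0.005,"rx": 0,"ry": 0,"rz": 0,"grip": -1},{"x": 0,"y": 0.04,"z": 0.005,"rx": 0,"ry": 0,"rz": 0,"grip": -1},{"x": 0,"y": 0.04,"z": 0.005,"rx": 0,"ry": 0,"rz": 0,"grip": -1},{"x": 0,"y": 0.04,"z": 0.005,"rx": 0,"ry": 0,"rz": 0,"grip": -1},{"x": 0,"y": 0.04,"z": 0.005,"rx": 0,"ry": 0,"rz": 0,"grip": -1},{"x": 0,"y": 0.04,"z": 0.005,"rx": 0,"ry": 0,"rz": 0,"grip": -1},{"x": 0,"y": 0.04,"z": 0.005,"rx": 0,"ry": 0,"rz": 0,"grip": -1},{"x": 0.005,"y": 0.04,"z": 0.005,"rx": 0,"ry": 0,"rz": 0,"grip": -1},{"x": 0.007,"y": 0.034,"z": 0.004,"rx": 0,"ry": 0,"rz": 0,"grip": -1},{"x": 0,"y": 0,"z": 0,"rx": 0,"ry": 0,"rz": 0,"grip": -1},{"x": 0,"y": 0,"z": 0,"rx": 0,"ry": 0,"rz": 0,"grip": -1}]}}

```text
t: 18.8
tcp_pos: [589.9, -329.2, 305.7]
tool_rot: [-0.705, -0.046, 0.706, -0.045]
force: [0.1, 1.4, -0.4]
opening: 85.3
```

```bash
python3 g.py 590 -330 210 -82.8; python3 w.py w9
```

```text
t 18.8 tcp [ 589.9 -329.2  305.7] x [-0.0015  0.0022 -1.    ] y [ 0.1279 -0.9918 -0.0023] z [-0.9918 -0.1279  0.0012] open 85.3 F [ 0.1  1.4 -0.4] j [ 0.44  0.77  0.05  1.53 -0.05  0.84 -0.93]
turn now [0.0025 0.0012 0.0023]
shift in final tool axes (m) [0.0957 0.0008 0.    ] in present [ 0.0957  0.0011 -0.0001]
```

View pics/w9.png

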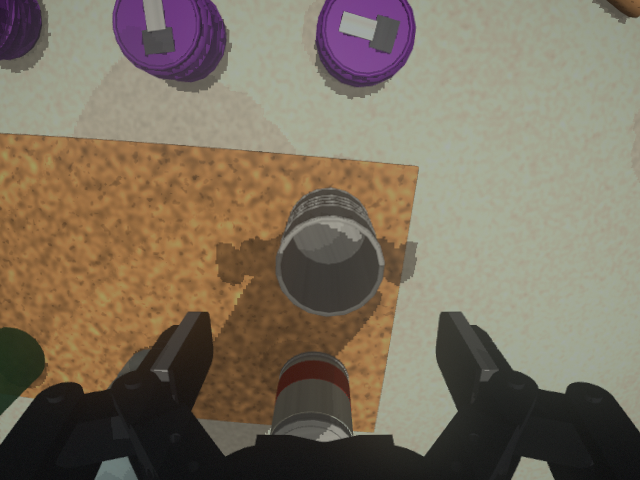

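```bash
python3 - <<'E'
from h import *
c=robot.read_camera("wrist")
print(onplane(c,[(330,265.5)],77).round(1))
E
python3 g.py 590.5 -331 208 -82.8
```

```text
[[ 590.2 -330.4   77. ]]
t 18.9 tcp [ 590.5 -328.3  306.4] x [-3.0e-04  1.7e-03 -1.0e+00] y [ 0.1296 -0.9916 -0.0018] z [-9.916e-01 -1.296e-01  1.000e-04] open 86.0 F [-0.1  0.7 -0.5] j [ 0.44  0.77  0.05  1.53 -0.05  0.84 -0.93]
turn now [0.0043 0.0001 0.0018]
shift in final tool axes (m) [0.0984 0.0026 0.0003] in present [0.0984 0.0028 0.0003]
```

Call:
{"method": "carry_out", "body": {"increments": [{"x": 0.015,"y": 0.0015,"z": 0,"rx": 0.002,"ry": 0,"rz": 0,"grip": -1},{"x": 0.035,"y": 0,"z": 0,"rx": 0,"ry": 0,"rz": 0,"grip": -1},{"x": 0.03,"y": 0,"z": 0,"rx": 0,"ry": 0,"rz": 0,"grip": -1},{"x": 0.013,"y": 0,"z": 0,"rx": 0,"ry": 0,"rz": 0,"grip": -1},{"x": 0.005,"y": 0,"z": 0,"rx": 0,"ry": 0,"rz": 0,"grip": -1},{"x": 0,"y": 0,"z": 0,"rx": 0,"ry": 0,"rz": 0,"grip": -1},{"x": 0,"y": 0,"z": 0,"rx": 0,"ry": 0,"rz": 0,"grip": 1},{"x": 0,"y": 0,"z": 0,"rx": 0,"ry": 0,"rz": 0,"grip": 1},{"x": 0,"y": 0,"z": 0,"rx": 0,"ry": 0,"rz": 0,"grip": 1},{"x": 0,"y": 0,"z": 0,"rx": 0,"ry": 0,"rz": 0,"grip": 1},{"x": 0,"y": 0,"z": 0,"rx": 0,"ry": 0,"rz": 0,"grip": 1}]}}

```text
t: 20.27
tcp_pos: [590.8, -332.1, 210.1]
tool_rot: [0.707, 0.044, -0.705, 0.045]
force: [-1.1, -0.3, 5.8]
opening: 56.0
```

```bash
python3 g.py 479.5 158 345 -82.8
```

```text
t 20.27 tcp [ 590.8 -332.1  210.1] x [ 0.0023 -0.0011 -1.    ] y [ 0.1253 -0.9921  0.0014] z [-0.9921 -0.1253 -0.0022] open 56.0 F [-1.1 -0.3  5.8] j [ 0.45  0.9   0.05  1.57 -0.06  0.67 -0.93]
turn now [-0.     -0.0022 -0.0014]
shift in final tool axes (m) [-0.1349 -0.5002  0.049 ] in present [-0.1357 -0.5     0.0487]
```

Call:
{"method": "carry_out", "body": {"increments": [{"x": -0.02,"y": 0,"z": 0,"rx": 0,"ry": 0,"rz": 0,"grip": 1},{"x": -0.04,"y": 0,"z": 0,"rx": 0,"ry": 0,"rz": 0,"grip": 1},{"x": -0.04,"y": -0.015,"z": 0,"rx": 0,"ry": 0,"rz": 0,"grip": 1},{"x": -0.015,"y": -0.03,"z": 0,"rx": 0,"ry": 0,"rz": 0,"grip": 1},{"x": 0,"y": -0.04,"z": 0,"rx": 0,"ry": 0,"rz": 0,"grip": 1},{"x": 0,"y": -0.04,"z": 0,"rx": 0,"ry": 0,"rz": 0,"grip": 1},{"x": 0,"y": -0.04,"z": 0,"rx": 0,"ry": 0,"rz": 0,"grip": 1},{"x": 0,"y": -0.04,"z": 0,"rx": 0,"ry": 0,"rz": 0,"grip": 1},{"x": 0,"y": -0.04,"z": 0,"rx": 0,"ry": 0,"rz": 0,"grip": 1},{"x": 0,"y": -0.04,"z": 0,"rx": 0,"ry": 0,"rz": 0,"grip": 1},{"x": 0,"y": -0.04,"z": 0.01,"rx": 0,"ry": 0,"rz": 0,"grip": 1},{"x": 0,"y": -0.04,"z": 0.01,"rx": 0,"ry": 0,"rz": 0,"grip": 1},{"x": 0,"y": -0.04,"z": 0.01,"rx": 0,"ry": 0,"rz": 0,"grip": 1},{"x": 0,"y": -0.035,"z": 0.01,"rx": 0,"ry": 0,"rz": 0,"grip": 1},{"x": 0,"y": -0.02,"z": 0.008,"rx": 0,"ry": 0,"rz": 0,"grip": 1},{"x": 0,"y": 0,"z": 0,"rx": 0,"ry": 0,"rz": 0,"grip": 1},{"x": 0,"y": 0,"z": 0,"rx": 0,"ry": 0,"rz": 0,"grip": 1}]}}

```text
t: 22.4
tcp_pos: [485.4, 117.7, 324.3]
tool_rot: [0.706, 0.044, -0.705, 0.044]
force: [0.2, -0.6, -0.2]
opening: 55.8
```

```bash
python3 g.py 479.5 158.5 220 -82.8; python3 w.py w10
```

```text
t 22.4 tcp [485.4 117.7 324.3] x [ 1.3e-03 -4.0e-04 -1.0e+00] y [ 1.243e-01 -9.922e-01  6.000e-04] z [-0.9922 -0.1243 -0.0013] open 55.8 F [ 0.2 -0.6 -0.2] j [-0.37  0.54  0.11  2.02 -0.1   0.59 -1.64]
turn now [-0.001  -0.0013 -0.0006]
shift in final tool axes (m) [ 0.1043 -0.0412  0.0008] in present [ 0.1043 -0.0413  0.0009]
```

View pics/w10.png

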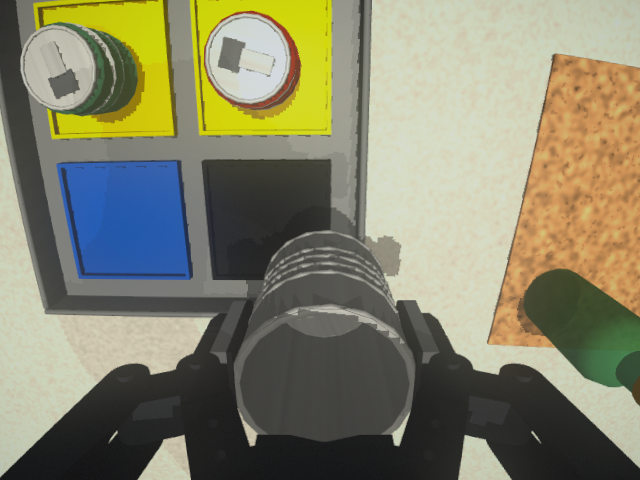

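Call:
{"method": "carry_out", "body": {"increments": [{"x": 0,"y": -0.02,"z": 0,"rx": 0,"ry": 0,"rz": 0,"grip": 1},{"x": 0.02,"y": -0.02,"z": 0.001,"rx": 0,"ry": 0,"rz": 0,"grip": 1},{"x": 0.035,"y": 0,"z": 0,"rx": 0,"ry": 0,"rz": 0,"grip": 1},{"x": 0.03,"y": 0,"z": 0,"rx": 0,"ry": 0,"rz": 0,"grip": 1},{"x": 0.014,"y": 0,"z": 0,"rx": 0,"ry": 0,"rz": 0,"grip": 1},{"x": 0.005,"y": 0,"z": 0,"rx": 0,"ry": 0,"rz": 0,"grip": 1},{"x": 0,"y": 0,"z": 0,"rx": 0,"ry": 0,"rz": 0,"grip": 1},{"x": 0,"y": 0,"z": 0,"rx": 0,"ry": 0,"rz": 0,"grip": 1}]}}

```text
t: 23.45
tcp_pos: [479.3, 158.2, 220.6]
tool_rot: [0.706, 0.045, -0.705, 0.044]
force: [-0.2, -0.1, -0.6]
opening: 55.9
```

```bash
python3 g.py 479.5 158.5 215 -82.8
```

```text
t 23.45 tcp [479.3 158.2 220.6] x [ 1.7e-03  6.0e-04 -1.0e+00] y [ 1.252e-01 -9.921e-01 -4.000e-04] z [-0.9921 -0.1252 -0.0018] open 55.9 F [-0.2 -0.1 -0.6] j [-0.42  0.73  0.07  2.06 -0.13  0.36 -1.69]
turn now [-0.0001 -0.0018  0.0004]
shift in final tool axes (m) [ 0.0056 -0.0003 -0.0002] in present [ 0.0056 -0.0003 -0.0002]
```

Call:
{"method": "carry_out", "body": {"increments": [{"x": 0.002,"y": 0,"z": 0,"rx": 0,"ry": 0,"rz": 0,"grip": 1},{"x": 0.002,"y": 0,"z": 0,"rx": 0,"ry": 0,"rz": 0,"grip": 1},{"x": 0.0015,"y": 0,"z": 0,"rx": 0,"ry": 0,"rz": 0,"grip": 1},{"x": 0,"y": 0,"z": 0,"rx": 0,"ry": 0,"rz": 0,"grip": 1}]}}

```text
t: 23.95
tcp_pos: [478.9, 158.2, 214.2]
tool_rot: [-0.706, -0.044, 0.706, -0.044]
force: [0.1, 0.5, 0.8]
opening: 56.3
```

Call:
{"method": "carry_out", "body": {"increments": [{"x": 0.001,"y": 0,"z": 0,"rx": 0,"ry": 0,"rz": 0,"grip": 1},{"x": 0,"y": 0,"z": 0,"rx": 0,"ry": 0,"rz": 0,"grip": 1}]}}

```text
t: 24.2
tcp_pos: [478.8, 158.1, 214.0]
tool_rot: [0.706, 0.044, -0.706, 0.044]
force: [-0.9, -1.0, 9.7]
opening: 56.0
```

Call:
{"method": "carry_out", "body": {"increments": [{"x": -0.001,"y": 0,"z": 0,"rx": 0,"ry": 0,"rz": 0,"grip": 1},{"x": 0,"y": 0,"z": 0,"rx": 0,"ry": 0,"rz": 0,"grip": -0.5},{"x": 0,"y": 0,"z": 0,"rx": 0,"ry": 0,"rz": 0,"grip": -0.75},{"x": 0,"y": 0,"z": 0,"rx": 0,"ry": 0,"rz": 0,"grip": -0.9},{"x": 0,"y": 0,"z": 0,"rx": 0,"ry": 0,"rz": 0,"grip": -0.9},{"x": -0.01,"y": 0,"z": 0,"rx": 0,"ry": 0,"rz": 0,"grip": -0.9},{"x": -0.03,"y": 0,"z": 0,"rx": 0,"ry": 0,"rz": 0,"grip": -0.9},{"x": -0.05,"y": 0,"z": 0,"rx": 0,"ry": 0,"rz": 0,"grip": -1},{"x": -0.06,"y": 0,"z": 0,"rx": 0,"ry": 0,"rz": 0,"grip": -1},{"x": -0.04,"y": 0,"z": 0,"rx": 0,"ry": 0,"rz": 0,"grip": -1},{"x": 0,"y": 0,"z": 0,"rx": 0,"ry": 0,"rz": 0,"grip": -1}]}}

```text
t: 25.58
tcp_pos: [479.6, 158.3, 408.0]
tool_rot: [0.708, 0.045, -0.703, 0.044]
force: [0.2, -0.2, -0.5]
opening: 85.4
```

```bash
python3 g.py 445 -210 400 -82.8; python3 w.py w11; python3 m.py | head -0; python3 - <<'E'
from h import *
for n in("scene","side"):
    c=robot.read_camera(n); cv2.imwrite(f"pics/{n}1.png",c["frame"])
E
```

```text
t 25.57 tcp [479.6 158.3 408. ] x [ 0.0073  0.003  -1.    ] y [ 0.1254 -0.9921 -0.0021] z [-0.9921 -0.1253 -0.0076] open 85.4 F [ 0.2 -0.2 -0.5] j [-0.48  0.42  0.14  1.92 -0.08  0.8  -1.73]
turn now [ 0.     -0.0076  0.0021]
shift in final tool axes (m) [0.008  0.361  0.0805] in present [0.0067 0.3611 0.0806]Exception ignored on flushing sys.stdout:
BrokenPipeError: [Errno 32] Broken pipe
```

View pics/w11.png

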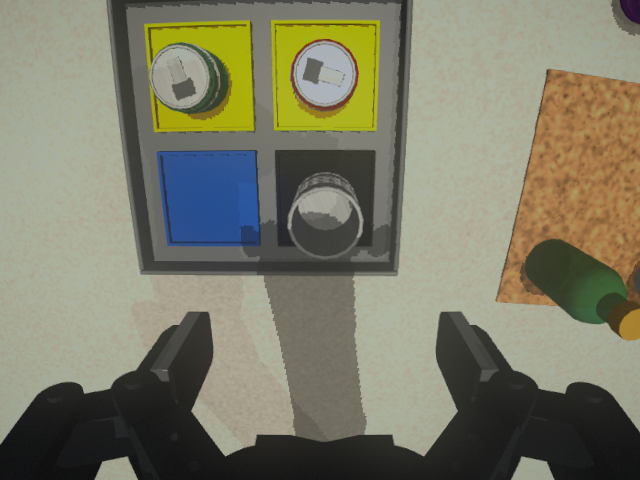

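View pics/side1.png

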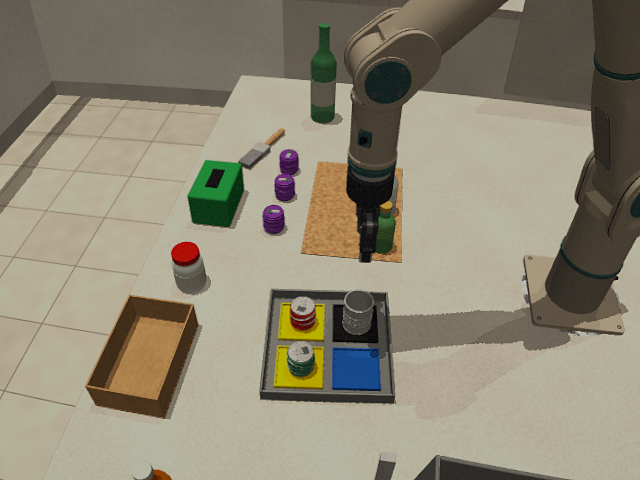

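Call:
{"method": "carry_out", "body": {"increments": [{"x": 0,"y": 0.02,"z": 0.005,"rx": 0,"ry": 0,"rz": 0,"grip": -1},{"x": 0,"y": 0.035,"z": 0.008,"rx": 0,"ry": 0,"rz": 0,"grip": -1},{"x": 0,"y": 0.035,"z": 0.008,"rx": 0,"ry": 0,"rz": 0,"grip": -1},{"x": 0,"y": 0.035,"z": 0.008,"rx": 0,"ry": 0,"rz": 0,"grip": -1},{"x": 0,"y": 0.035,"z": 0.008,"rx": 0,"ry": 0,"rz": 0,"grip": -1},{"x": 0,"y": 0.035,"z": 0.008,"rx": 0,"ry": 0,"rz": 0,"grip": -1},{"x": 0,"y": 0.035,"z": 0.008,"rx": 0,"ry": 0,"rz": 0,"grip": -1},{"x": 0,"y": 0.035,"z": 0.008,"rx": 0,"ry": 0,"rz": 0,"grip": -1},{"x": 0,"y": 0.035,"z": 0.007,"rx": 0,"ry": 0,"rz": 0,"grip": -1},{"x": 0,"y": 0.035,"z": 0.007,"rx": 0,"ry": 0,"rz": 0,"grip": -1},{"x": 0.005,"y": 0.025,"z": 0.005,"rx": 0,"ry": 0,"rz": 0,"grip": -1},{"x": 0,"y": 0,"z": 0,"rx": 0,"ry": 0,"rz": 0,"grip": -1},{"x": 0,"y": 0,"z": 0,"rx": 0,"ry": 0,"rz": 0,"grip": -1}]}}

```text
t: 27.45
tcp_pos: [444.1, -208.8, 398.8]
tool_rot: [-0.705, -0.045, 0.706, -0.044]
force: [-0.2, 0.6, -0.1]
opening: 85.1
```

```bash
python3 g.py 445 -209 291 -82.8; python3 w.py w12
```

```text
t 27.45 tcp [ 444.1 -208.8  398.8] x [-0.0013  0.001  -1.    ] y [ 0.1251 -0.9921 -0.0011] z [-0.9921 -0.1251  0.0012] open 85.1 F [-0.2  0.6 -0.1] j [ 0.25  0.42  0.19  1.96 -0.11  0.78 -0.95]
turn now [-0.0002  0.0012  0.0011]
shift in final tool axes (m) [ 0.1078  0.0003 -0.0009] in present [ 0.1078  0.0004 -0.001 ]
```

View pics/w12.png

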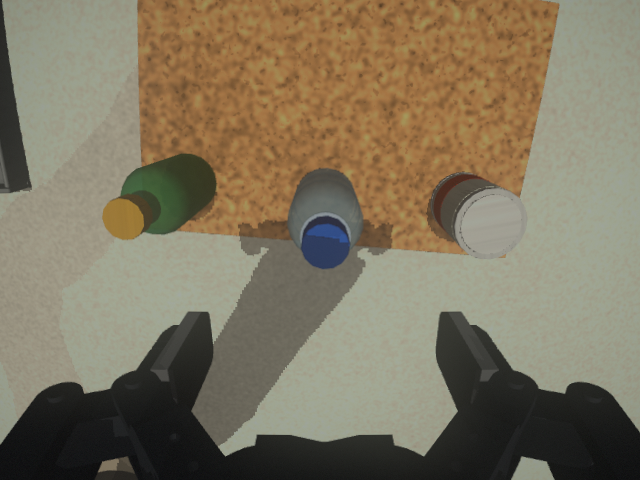

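```bash
python3 - <<'E'
from h import *
c=robot.read_camera("wrist")
m=cv2.inRange(cv2.cvtColor(c["frame"],cv2.COLOR_BGR2HSV),(105,150,30),(125,255,255))
x=max(cv2.findContours(m,0,1)[0],key=cv2.contourArea); (u,r)=cv2.minEnclosingCircle(x); print(u,r,cv2.boundingRect(x))
print(onplane(c,[u,(325.5,246)],142).round(1))
E
```

```text
(327.5, 238.0) 20.88669776916504 (307, 225, 42, 18)
[[ 450.4 -208.4  142. ]
 [ 445.2 -207.9  142. ]]
```

Call:
{"method": "carry_out", "body": {"increments": [{"x": 0.015,"y": 0,"z": -0.001,"rx": 0,"ry": 0,"rz": 0,"grip": -1},{"x": 0.035,"y": 0,"z": 0,"rx": 0,"ry": 0,"rz": 0,"grip": -0.5},{"x": 0.03,"y": 0,"z": 0,"rx": 0,"ry": 0,"rz": 0,"grip": -0.5},{"x": 0.02,"y": 0,"z": 0,"rx": 0,"ry": 0,"rz": 0,"grip": -0.5},{"x": 0.007,"y": 0,"z": 0,"rx": 0,"ry": 0,"rz": 0,"grip": -0.5},{"x": 0,"y": 0,"z": 0,"rx": 0,"ry": 0,"rz": 0,"grip": -0.5},{"x": 0,"y": 0,"z": 0,"rx": 0,"ry": 0,"rz": 0,"grip": -0.5}]}}

```text
t: 28.42
tcp_pos: [446.0, -208.9, 293.0]
tool_rot: [0.706, 0.044, -0.705, 0.045]
force: [-0.3, -1.0, 0.2]
opening: 64.0
```

```bash
python3 g.py 445 -208.5 291 -82.8; python3 w.py w13
```

```text
t 28.43 tcp [ 446.  -208.9  293. ] x [ 1.5e-03 -6.0e-04 -1.0e+00] y [ 1.258e-01 -9.921e-01  8.000e-04] z [-0.992  -0.1258 -0.0014] open 64.0 F [-0.3 -1.   0.2] j [ 0.28  0.59  0.14  2.06 -0.16  0.51 -0.9 ]
turn now [ 0.0005 -0.0014 -0.0008]
shift in final tool axes (m) [ 0.002  -0.0005  0.001 ] in present [ 0.002  -0.0005  0.001 ]
```

View pics/w13.png

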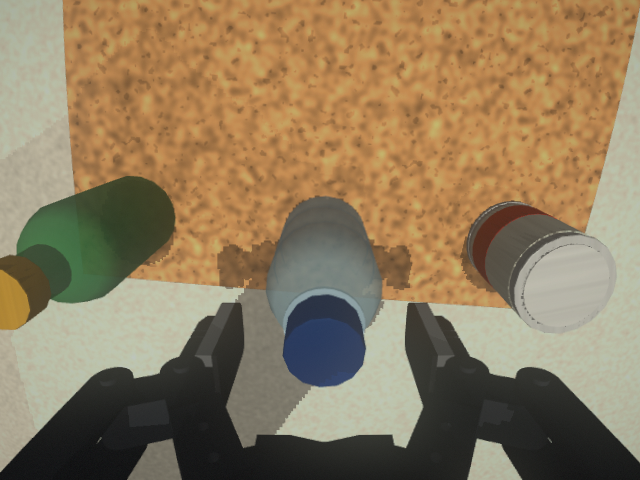

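Well centred. Close on the cap.

Call:
{"method": "carry_out", "body": {"increments": [{"x": 0.001,"y": 0,"z": 0.0005,"rx": 0,"ry": 0,"rz": 0,"grip": 0.1},{"x": 0,"y": 0,"z": 0,"rx": 0,"ry": 0,"rz": 0,"grip": 1},{"x": 0,"y": 0,"z": 0,"rx": 0,"ry": 0,"rz": 0,"grip": 1},{"x": 0,"y": 0,"z": 0,"rx": 0,"ry": 0,"rz": 0,"grip": 1},{"x": 0,"y": 0,"z": 0,"rx": 0,"ry": 0,"rz": 0,"grip": 1},{"x": 0,"y": 0,"z": 0,"rx": 0,"ry": 0,"rz": 0,"grip": 1}]}}

```text
t: 29.22
tcp_pos: [445.2, -209.0, 291.8]
tool_rot: [0.706, 0.044, -0.705, 0.044]
force: [-0.6, 1.5, 5.0]
opening: 28.2
```

Call:
{"method": "carry_out", "body": {"increments": [{"x": -0.02,"y": 0,"z": 0,"rx": 0,"ry": 0,"rz": 0,"grip": 1},{"x": -0.04,"y": 0,"z": 0,"rx": 0,"ry": 0,"rz": 0,"grip": 1},{"x": -0.04,"y": 0,"z": 0,"rx": 0,"ry": 0,"rz": 0,"grip": 1},{"x": -0.02,"y": 0,"z": 0,"rx": 0,"ry": 0,"rz": 0,"grip": 1},{"x": 0,"y": 0,"z": 0,"rx": 0,"ry": 0,"rz": 0,"grip": 1}]}}

```text
t: 29.85
tcp_pos: [445.5, -209.1, 412.5]
tool_rot: [0.707, 0.044, -0.705, 0.045]
force: [-0.1, 0.2, -0.1]
opening: 28.5
```

```bash
python3 g.py 465.5 268 415 -82.8; python3 w.py w14; python3 - <<'E'
from h import *
c=robot.read_camera("side"); cv2.imwrite("pics/side2.png",c["frame"][100:420,200:520])
E
```

```text
t 29.85 tcp [ 445.5 -209.1  412.5] x [ 0.0033 -0.0012 -1.    ] y [ 0.1255 -0.9921  0.0016] z [-0.9921 -0.1255 -0.0031] open 28.5 F [-0.1  0.2 -0.1] j [ 0.24  0.4   0.2   1.94 -0.11  0.81 -0.95]
turn now [ 0.0002 -0.0031 -0.0016]
shift in final tool axes (m) [-0.0025 -0.4709 -0.0797] in present [-0.003  -0.4708 -0.0798]
```

View pics/side2.png

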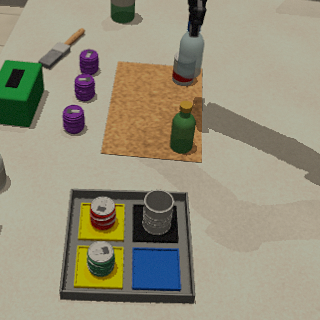

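View pics/w14.png

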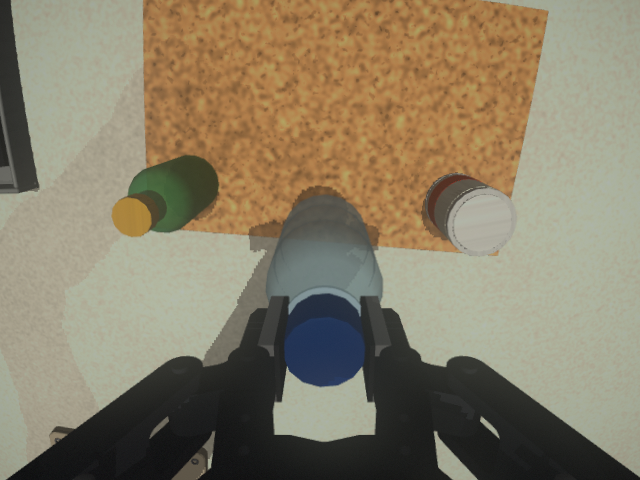

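Call:
{"method": "carry_out", "body": {"increments": [{"x": -0.015,"y": 0,"z": -0.01,"rx": 0,"ry": 0,"rz": 0,"grip": 1},{"x": -0.02,"y": 0,"z": -0.03,"rx": 0,"ry": 0,"rz": 0,"grip": 1},{"x": 0,"y": -0.02,"z": -0.03,"rx": 0,"ry": 0,"rz": 0,"grip": 1},{"x": 0,"y": -0.033,"z": -0.01,"rx": 0,"ry": 0,"rz": 0,"grip": 1},{"x": 0,"y": -0.04,"z": 0,"rx": 0,"ry": 0,"rz": 0,"grip": 1},{"x": 0,"y": -0.04,"z": 0,"rx": 0,"ry": 0,"rz": 0,"grip": 1},{"x": 0,"y": -0.04,"z": 0,"rx": 0,"ry": 0,"rz": 0,"grip": 1},{"x": 0,"y": -0.04,"z": 0,"rx": 0,"ry": 0,"rz": 0,"grip": 1},{"x": 0,"y": -0.04,"z": 0,"rx": 0,"ry": 0,"rz": 0,"grip": 1},{"x": 0,"y": -0.04,"z": 0,"rx": 0,"ry": 0,"rz": 0,"grip": 1},{"x": 0,"y": -0.04,"z": 0,"rx": 0,"ry": 0,"rz": 0,"grip": 1},{"x": 0,"y": -0.04,"z": 0,"rx": 0,"ry": 0,"rz": 0,"grip": 1},{"x": 0,"y": -0.04,"z": 0,"rx": 0,"ry": 0,"rz": 0,"grip": 1},{"x": 0,"y": -0.03,"z": 0,"rx": 0,"ry": 0,"rz": 0,"grip": 1},{"x": 0,"y": -0.02,"z": 0,"rx": 0,"ry": 0,"rz": 0,"grip": 1},{"x": 0,"y": -0.008,"z": 0,"rx": 0,"ry": 0,"rz": 0,"grip": 1},{"x": 0,"y": 0,"z": 0,"rx": 0,"ry": 0,"rz": 0,"grip": 1},{"x": 0,"y": 0,"z": 0,"rx": 0,"ry": 0,"rz": 0,"grip": 1}]}}

```text
t: 32.2
tcp_pos: [465.8, 267.0, 446.2]
tool_rot: [-0.706, -0.043, 0.706, -0.044]
force: [0.0, 1.0, -0.8]
opening: 28.6
```

```bash
python3 g.py 465.5 268 302 -82.8; python3 w.py w15
```

```text
t 32.2 tcp [465.8 267.  446.2] x [ 0.    -0.001 -1.   ] y [ 0.1234 -0.9924  0.001 ] z [-9.924e-01 -1.234e-01  1.000e-04] open 28.6 F [ 0.   1.  -0.8] j [-0.65  0.42  0.11  1.78 -0.05  0.94 -1.96]
turn now [-0.0019  0.0001 -0.001 ]
shift in final tool axes (m) [ 0.1442 -0.0011  0.0002] in present [ 0.1442 -0.0012  0.0002]
```

View pics/w15.png

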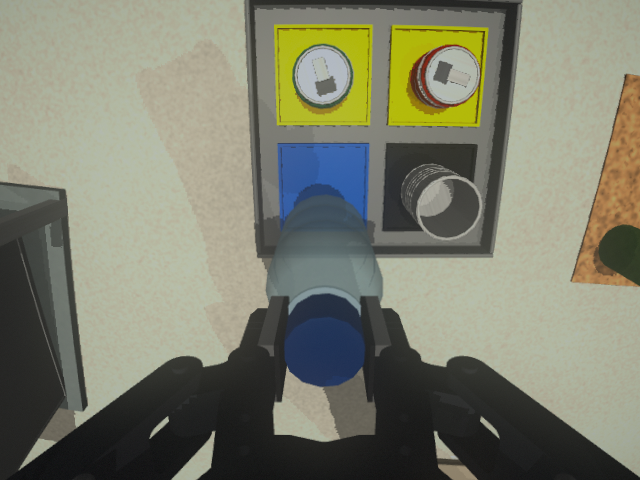

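Call:
{"method": "carry_out", "body": {"increments": [{"x": 0.015,"y": -0.0005,"z": 0,"rx": 0,"ry": 0,"rz": 0,"grip": 1},{"x": 0.03,"y": 0,"z": 0,"rx": 0,"ry": 0,"rz": 0,"grip": 1},{"x": 0.035,"y": 0,"z": 0,"rx": 0,"ry": 0,"rz": 0,"grip": 1},{"x": 0.03,"y": 0,"z": 0,"rx": 0,"ry": 0,"rz": 0,"grip": 1},{"x": 0.02,"y": 0,"z": 0,"rx": 0,"ry": 0,"rz": 0,"grip": 1},{"x": 0.01,"y": 0,"z": 0,"rx": 0,"ry": 0,"rz": 0,"grip": 1},{"x": 0.004,"y": 0,"z": 0,"rx": 0,"ry": 0,"rz": 0,"grip": 1},{"x": 0,"y": 0,"z": 0,"rx": 0,"ry": 0,"rz": 0,"grip": 1},{"x": 0,"y": 0,"z": 0,"rx": 0,"ry": 0,"rz": 0,"grip": 1}]}}

```text
t: 33.38
tcp_pos: [465.6, 269.0, 302.9]
tool_rot: [0.706, 0.045, -0.705, 0.044]
force: [0.6, 0.6, 0.2]
opening: 28.1
```

```bash
python3 g.py 465.5 268 297 -82.8
```

```text
t 33.38 tcp [465.6 269.  302.9] x [ 1.3e-03  8.0e-04 -1.0e+00] y [ 1.254e-01 -9.921e-01 -6.000e-04] z [-0.9921 -0.1254 -0.0014] open 28.1 F [0.6 0.6 0.2] j [-0.63  0.61  0.08  1.93 -0.08  0.6  -1.94]
turn now [ 0.0001 -0.0014  0.0006]
shift in final tool axes (m) [0.0059 0.001  0.0003] in present [0.0059 0.001  0.0003]
```

Call:
{"method": "carry_out", "body": {"increments": [{"x": 0.002,"y": 0.0005,"z": 0,"rx": 0,"ry": 0,"rz": 0,"grip": 1},{"x": 0.002,"y": 0,"z": 0,"rx": 0,"ry": 0,"rz": 0,"grip": 1},{"x": 0.0015,"y": 0,"z": 0,"rx": 0,"ry": 0,"rz": 0,"grip": 1},{"x": 0,"y": 0,"z": 0,"rx": 0,"ry": 0,"rz": 0,"grip": 1}]}}

```text
t: 33.88
tcp_pos: [465.4, 268.4, 296.6]
tool_rot: [-0.706, -0.044, 0.706, -0.045]
force: [0.5, -0.2, 0.0]
opening: 28.4
```

Call:
{"method": "carry_out", "body": {"increments": [{"x": 0.001,"y": 0,"z": 0,"rx": 0,"ry": 0,"rz": 0,"grip": 1},{"x": 0,"y": 0,"z": 0,"rx": 0,"ry": 0,"rz": 0,"grip": 1}]}}

```text
t: 34.12
tcp_pos: [465.5, 268.4, 295.8]
tool_rot: [0.706, 0.044, -0.706, 0.044]
force: [0.2, 0.1, 0.9]
opening: 28.4
```

Call:
{"method": "carry_out", "body": {"increments": [{"x": 0.001,"y": 0,"z": 0,"rx": 0,"ry": 0,"rz": 0,"grip": 1},{"x": 0,"y": 0,"z": 0,"rx": 0,"ry": 0,"rz": 0,"grip": 1}]}}

```text
t: 34.38
tcp_pos: [465.6, 268.4, 295.8]
tool_rot: [0.706, 0.045, -0.705, 0.044]
force: [-1.6, -0.7, 9.7]
opening: 28.3
```

Call:
{"method": "carry_out", "body": {"increments": [{"x": -0.001,"y": 0,"z": 0,"rx": 0,"ry": 0,"rz": 0,"grip": 1},{"x": 0,"y": 0,"z": 0,"rx": 0,"ry": 0,"rz": 0,"grip": 0.1},{"x": 0,"y": 0,"z": 0,"rx": 0,"ry": 0,"rz": 0,"grip": -0.2},{"x": 0,"y": 0,"z": 0,"rx": 0,"ry": 0,"rz": 0,"grip": -0.6},{"x": 0,"y": 0,"z": 0,"rx": 0,"ry": 0,"rz": 0,"grip": -0.6},{"x": -0.01,"y": 0,"z": 0,"rx": 0,"ry": 0,"rz": 0,"grip": -0.6},{"x": -0.03,"y": 0,"z": 0,"rx": 0,"ry": 0,"rz": 0,"grip": -0.6},{"x": -0.05,"y": 0,"z": 0,"rx": 0,"ry": 0,"rz": 0,"grip": -1},{"x": -0.03,"y": 0,"z": 0,"rx": 0,"ry": 0,"rz": 0,"grip": -1},{"x": 0,"y": 0.03,"z": 0,"rx": 0,"ry": 0,"rz": 0,"grip": -1},{"x": 0,"y": 0.04,"z": 0.01,"rx": 0,"ry": 0,"rz": 0,"grip": -1},{"x": 0,"y": 0.04,"z": 0.01,"rx": 0,"ry": 0,"rz": 0,"grip": -1},{"x": 0,"y": 0.04,"z": 0,"rx": 0,"ry": 0,"rz": 0,"grip": -1},{"x": 0,"y": 0.02,"z": 0,"rx": 0,"ry": 0,"rz": 0,"grip": -1},{"x": 0,"y": 0,"z": 0,"rx": 0,"ry": 0,"rz": 0,"grip": -1},{"x": 0,"y": 0,"z": 0,"rx": 0,"ry": 0,"rz": 0,"grip": -1}]}}

```text
t: 36.38
tcp_pos: [466.9, 98.3, 416.1]
tool_rot: [0.706, 0.045, -0.705, 0.045]
force: [-1.1, -0.3, 0.4]
opening: 85.1
```

```bash
python3 g.py; python3 - <<'E'
from h import *
o=[]
for n in("scene","side"):
    c=robot.read_camera(n); f=c["frame"]
    P=[(574,282,62),(588,172,62),(479,158,81),(465.5,268.4,146),(456,-336,77),(443,-82,132)]
    g=f.copy()
    for u in proj(c,P): cv2.drawMarker(g,tuple(int(v) for v in u.round()),(255,0,255),1,7)
    o.append(g[120:420,130:460] if n=="scene" else g[120:420,220:460])
cv2.imwrite("pics/fin.png",cv2.resize(np.hstack(o),None,fx=1.4,fy=1.4))
E
```

```text
t 36.38 tcp [466.9  98.3 416.1] x [ 5.e-04  9.e-04 -1.e+00] y [ 1.266e-01 -9.920e-01 -8.000e-04] z [-9.920e-01 -1.266e-01 -6.000e-04] open 85.1 F [-1.1 -0.3  0.4] j [-0.36  0.37  0.13  1.97 -0.06  0.8  -1.64]
```

View pics/fin.png

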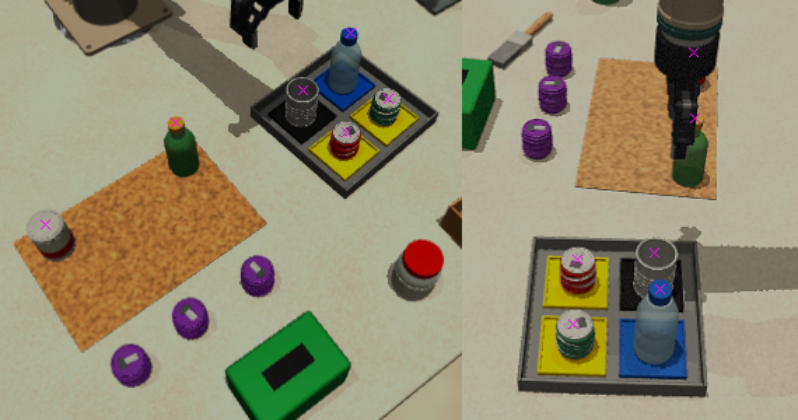

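All four stand upright and centred in their inserts, at the heights expected for flat seating. The full tin and the green bottle haven't moved.

```bash
python3 -c "
from bench import robot
print(robot.hand_in())"
```

```text
the job is handed in; nothing more can be done
None
```

The job is handed in. The green and red cans are in the two yellow inserts, the steel tin is in the black one, and the PET bottle went into the blue one last. I lowered each item until the wrist force showed light contact (8–10 N), then released it.

- **Final pictures:** in the scene and side views all four stand upright, with their tops within a few pixels of where they should be if seated flat. I saw no lean.
- **Left in place:** the full tin and the green bottle are where they started, judged from the scene view because the arm partly hides them in the side view. The purple cans were not touched.
- **Time and state at the end:** it took about 36 s of the 106 s allowed, and the gripper was open and clear of everything.
- **Problems:** one move call was refused because I left out some keys, and nothing moved. One transfer stopped 41 mm short because I added up the rows wrong, and I corrected it before lowering the tin. No check failed; position estimates from different cameras agreed to within about 5 mm.

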